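# Slip-angle test of a paper stock

### The arm

A 6-joint arm with a two-finger parallel gripper is mounted at the origin on a cart in front of the work surface, level with it; the furniture and walls round the work are solid. World frame = base frame: x ahead of the robot, y to its left, z up, the work surface at z = 0. Lengths are in m, angles in rad, forces in N, time in s.
With the tool pointing down it reaches from about 0.375 to 0.975 m from the base axis. Payload 3.8 kg.
Tool frame: the origin (TCP) lies on the centre line of the jaws, within the pads' length; the fingertips stand 14 mm ahead of it and the grasp point (between the pads) lies 5 mm behind it; x points along the fingers, y is the direction in which the jaws open and shut, and the axes are right-handed (so a half turn about x gives the same grasp; the last joint's range is limited). The gripper opens to 85 mm and grips with 20 to 120 N. Pads are 22 mm wide; open, the fingers measure 114 mm over their backs; the gripper's body (76 mm by 85 mm) begins 54 mm behind the grasp point. The pads swing forward as they close: fully open they stand 13 mm farther back than shut.
Start: joints at [1.127, 0.264, 1.604, -0, 1.274, -0.037], TCP at [0.267, 0.62, 0.245] pointing down, gripper open.
Joint ranges: [-2.63, 2.63], [-0.94, 2.18], [0.31, 2.57], [-1.31, 4.45], [0, 2.66], [-2.55, 2.55]. Speed limits (rad/s): [2.57, 2.57, 3.14, 3.14, 3.14, 3.14].

### API

Orientations are given as a rotation vector (axis times angle).
In Python, from workcell import bot gives the robot as it stands.
- The arm moves only by the shell command python3 -m creep 'ROWS' [FORCE]. ROWS is JSON, a list of rows, each an object with "grip": the finger opening in cm, from 0 to 8.54; "dp": the shift along the tool's x, y, z in cm, a list of three; "rotation": the turn, a rotation vector about the tool's x, y, z in rad, a list of three. A call has 1 to 5 rows; each row is the pose to reach, as a shift and turn from the pose commanded when the call began, along the tool's axes at that moment; what a row does not reach only later rows make up. A row lasts 1/12 s, in which the tool goes at most 41.7 mm and 7.16 degrees, less where a joint would pass 70% of its speed; a pose out of reach is approached as far as the arm can. A call with a gripper value outside its range is refused whole. The fingers move at their own pace and stop on an object; FORCE is the grip in N (left out, the last holds). Time passes only in rows, so rows that repeat a pose let the fingers close. It gives the time, the measured TCP pose, the force and the opening at its end, in the units of the state.
- bot.read_state(): the state, without advancing time (a new reading comes with each control period).
- bot.read_camera(name): name is "scene" or "top" or "wrist"; returns (picture, depth): 384x512x3 uint8, red, green, blue; 384x512 float32, m along the optical axis (not along the pixel's ray), 0 where there is no reading.
- bot.get_calibration(name): a dict with "fx", "fy", "cx", "cy" (pixels), "rvec" (rotation vector, rad) and "tvec" (3), from world to camera coordinates, as OpenCV has them. Camera axes: x right, y down, z forward; pixel columns grow to the right and rows downward; lengths in m; the calibration is good to about 2 mm. A picture is of the moment at which its call begins: read the wrist's pose just before it. get_calibration takes no time and is no camera call; for the wrist camera it gives the pose at the moment of the call.
- bot.finish_job(): hands the job in, once; it reports no verdict.
The state is a dict: "time": time; "q": joint angles; "joint_vel": joint speeds; "joint_torque": joint torques, N m; "tool_pos": TCP position; "tcp_rot": TCP orientation; "wrist_force": force on the tool from outside, world axes, zero at the start; "torque": the same for the moment, N m; "width": opening from 0.0 (shut) to 1.0 (fully open).
Only numpy, scipy, OpenCV 4.12 (cv2) and the standard library are available. Lean on these libraries where they do the work, as an engineer would, in place of code of your own. Each camera call takes 0.05 s, during which the arm holds its last target.

### The job

Find the slip angle of the sample on the slide-angle tester: lift the plane slowly by its lifting bar, without touching the sled that stands on it, until the sled slips down to its stop, stop lifting right there and let go (the stiff hinge holds it). Then note the angle: swing the index arm gently down by its finger pin until you feel its foot just bear on the plane's lug, without forcing the plane down, and leave it resting there. Disturb nothing else.

Things in the scene. Friction and masses are not known exactly. Their poses are not given: they have to be found in the camera images.
- tester: slide-angle tester, a fixed bench instrument, base 136 (x) x 350 (y) x 16 mm. Origin under the middle of the base; x away from the user, y along it to the left. Hinge axis, along x, at y +85, z 40 mm; left of it a parking deck 48 mm high. Upright at its back, x +65 to +73 mm, a white scale in degrees, 0 to 60, of outer radius 233 mm about the hinge
- hinge (a point): point on the hinge axis in the middle of the tester's depth; its x axis is the hinge axis, its axes are those of the tester
- plane: hinged aluminium plane 100 x 238 mm with a paper sheet on it. Origin on the hinge; when flat its axes are the tester's and it reaches to y -238 mm. Its top face is at z +8 mm; 5 mm rails along both sides. The stop for sleds is a cross bar, face at y -55 mm, top at z +22; a paper clamp with two thumb screws crosses the free end at y -222 mm, top at z +22
- plane_angle (a joint): angle of the plane, rad: 0 lying flat, growing as the free (right) end is raised, at most 1.0. Stiff friction hinge: it stays at whatever angle it is left. The test is run at about 2 degrees a second. Raising it by the bar takes about 13 N; pressing it down takes about 8 N at the bar or 13 N at the lug.
- lift_bar (a point): middle of the lifting bar at the free end: round black bar 13 mm thick, parallel to the hinge, clear over 75 mm, at y -270, z +18 mm in the plane's axes (25 mm free between it and the plane's end; its underside is 51 mm above the worktop when flat). Pinched from above it can turn between the finger pads as the plane swings
- lug (a point): top face of the lug on the plane's back edge on which the index arm's foot comes to rest; at x = +57, y = -170, z = +8 mm in the plane's axes, which it shares
- index: index arm, a dark steel arm 195 mm long swinging on the same hinge axis at the back edge of the plane (x = +58 mm), in front of the scale; its origin is the hinge point and at 0 its axes are the tester's
- index_angle (a joint): angle of the index arm, rad, 0 to 1.05, larger is higher; it begins well above the plane. Its foot touches the lug when this equals plane_angle. Stiff pivot: it stays where it is left, moving it by the pin takes 1 to 3 N.
- index_pin (a point): where to hold the index arm: round black finger pin 12 mm thick, parallel to the hinge, pointing to the user from a post at the arm's back. This point is 43 mm from the post and 18 mm from the pin's free end, at x +12, y -165, z +54 mm in the index arm's axes: 46 mm above the plane's face when the foot touches
- index_foot (a point): underside of the index arm's foot, the face that meets the lug; at x = +57, y = -170, z = +8 mm in the index arm's axes. It is to bear on the lug with a light push, 2 to 6 N; under 1 N it is not seated, over 10 N spoils the reading.
- sled_round: test sled: steel block 44 x 60 x 16 mm with a round black knob, 32 mm high in all; origin under its middle, y along its 60 mm. Two of the three sleds are parked on the deck; one, drawn anew each time, stands on the plane about 150 mm from the hinge: that one is tested and comes to rest against the stop 85 mm from the hinge. It slips somewhere between 15 and 32 degrees
- sled_bridge: test sled like the round-knobbed one but with a bent wire bridge handle, 31 mm high in all; origin at the middle of its underside
- sled_tab: test sled like the round-knobbed one but with an upright thin tab on top, 30 mm high in all; origin at the middle of its underside
- note_block: bystander: block of square sticky notes 50 x 50 x 24 mm, left of the tester; origin under its middle
- test_pen: bystander: marker pen lying, 132 mm long, 19 mm thick, to the right near the front edge; origin under its middle
- desk_calculator: bystander: desk calculator 125 x 74 x 16 mm, left of the tester; origin under its middle
- box_of_staples: bystander: small card box of staples 42 x 68 x 19 mm, right of the tester; origin under its middle
- glue: bystander: glue stick standing, 30 mm thick, 96 mm high, left of the tester at the back; origin under its middle
- spare_clip: bystander: black spring clip 34 x 32 x 14 mm, behind the tester; origin under its middle
Not all that is in view belongs to the job. What is shaped like the sled_tab but orange is not meant.

How it is judged:
On the way, in this order (a step that is already met when the one before it is completed fails the run):
1. the sled on the plane has slipped down to its stop, and the plane stands at the angle where it slipped (((y of sled_round in the frame of lug between 0.075 and 0.1 m and value of joint plane_angle between 0.239 and 0.368 rad) or (y of sled_bridge in the frame of lug between 0.075 and 0.1 m and value of joint plane_angle between 0.339 and 0.481 rad) or (y of sled_tab in the frame of lug between 0.075 and 0.1 m and value of joint plane_angle between 0.446 and 0.599 rad))), for 0.2 s.
2. the index arm's foot is brought to bear on the plane's lug (over 1 N) (contact force between index and plane above 1 N and ((y of sled_round in the frame of lug between 0.075 and 0.1 m and value of joint plane_angle between 0.239 and 0.368 rad) or (y of sled_bridge in the frame of lug between 0.075 and 0.1 m and value of joint plane_angle between 0.339 and 0.481 rad) or (y of sled_tab in the frame of lug between 0.075 and 0.1 m and value of joint plane_angle between 0.446 and 0.599 rad))), for 0.1 s.
At the end, for the whole second after the job is handed in: The tested sled lies against the stop; the plane stays raised, at rest, at the angle where that sled slips (from 1.7 degrees below to 3.2 degrees above the range in which it can slip); the index arm is at rest with its foot within 3 mm of the lug (((y of sled_round in the frame of lug between 0.075 and 0.1 m and value of joint plane_angle between 0.239 and 0.368 rad) or (y of sled_bridge in the frame of lug between 0.075 and 0.1 m and value of joint plane_angle between 0.339 and 0.481 rad) or (y of sled_tab in the frame of lug between 0.075 and 0.1 m and value of joint plane_angle between 0.446 and 0.599 rad)) and distance between index_foot and lug below 0.003 m and velocity of joint plane_angle between -0.02 and 0.02 rad/s and velocity of joint index_angle between -0.02 and 0.02 rad/s); the robot touches nothing.
It fails at once if the plane is raised on although the sled has slid down to its stop ((y of sled_round in the frame of lug between 0.075 and 0.1 m or y of sled_bridge in the frame of lug between 0.075 and 0.1 m or y of sled_tab in the frame of lug between 0.075 and 0.1 m) and velocity of joint plane_angle above 0.08 rad/s).
It fails at once if the plane is raised far past the angle at which the sled on it slips ((y of sled_round in the frame of lug between -0.01 and 0.11 m and value of joint plane_angle above 0.398 rad) or (y of sled_bridge in the frame of lug between -0.01 and 0.11 m and value of joint plane_angle above 0.511 rad) or (y of sled_tab in the frame of lug between -0.01 and 0.11 m and value of joint plane_angle above 0.629 rad)).
It fails at once if a sled is touched by the robot (contact force between any of sled_round, sled_bridge, sled_tab and the arm above 0.5 N or contact force between any of sled_round, sled_bridge, sled_tab and the fingers above 0.5 N).
It fails at once if the index arm's foot is pressed on the lug with more than 10 N (contact force between index and plane above 10 N).
It fails at once if a bystander is pushed more than 20 mm from its place (distance of any of note_block, test_pen, desk_calculator, box_of_staples, glue, spare_clip from where it was at the start of the episode above 0.02 m).
It also fails if it takes over 72 s, if anything falls off the work surface, if the arm or the gripper's body presses on something with over 40 N, if the wrist force passes 120 N, or if a joint passes its speed limit or range.

## Working session

There is one attempt and no reset: what is moved stays moved. The work goes in short steps, Python scripts to look and compute and a shell command to move; the robot and the scene stay as the last step left them, time stands still between calls to the robot, and variables do not carry over. Pictures are saved under pics/ and viewed, and the job is handed in when it is done.

```bash
ls; mkdir -p pics
python3 - <<'E'
from workcell import bot
import cv2
s=bot.read_state();print(s)
for n in("scene","top"):
    im,d=bot.read_camera(n);cv2.imwrite(f"pics/{n}0.png",im[...,::-1]);print(n,bot.get_calibration(n))
    import numpy as np;np.save(f"pics/{n}0.npy",d)
E
```

```text
pics
{'time': 0.0, 'q': array([ 1.12712254e+00,  2.64791591e-01,  1.60539102e+00, -3.25349279e-05,
        1.27371721e+00, -3.69163860e-02]), 'joint_vel': array([ 3.45226872e-05,  1.94954380e-03, -1.04064186e-03,  1.41049045e-04,
        2.11453549e-03, -2.64653786e-04]), 'joint_torque': array([ 1.27406762e-03, -5.15137589e+01, -3.67300165e+01, -6.07495008e-05,
        1.33026016e-02, -1.01891752e-05]), 'tool_pos': array([0.26676697, 0.61927068, 0.24392692]), 'tcp_rot': array([ 0.31730691,  1.54766562, -0.32085876]), 'wrist_force': array([-0.15795719, -0.28535872,  0.26351349]), 'torque': array([0.02341519, 0.0250199 , 0.04373036]), 'width': 1.0029343642598874}
scene {'fx': 452.7577993638579, 'fy': 452.7577993638579, 'cx': 252.31880934842545, 'cy': 194.83305072652922, 'rvec': array([ 1.98131797, -0.47188864,  0.26913589]), 'tvec': array([-0.38672938,  0.25540282,  1.07905382])}
top {'fx': 348.65777415792104, 'fy': 348.65777415792104, 'cx': 252.1822075743702, 'cy': 189.2762284094564, 'rvec': array([ 2.17980937, -2.19333384,  0.08243852]), 'tvec': array([0.1747375 , 0.50417603, 1.18992937])}
```

View pics/scene0.png

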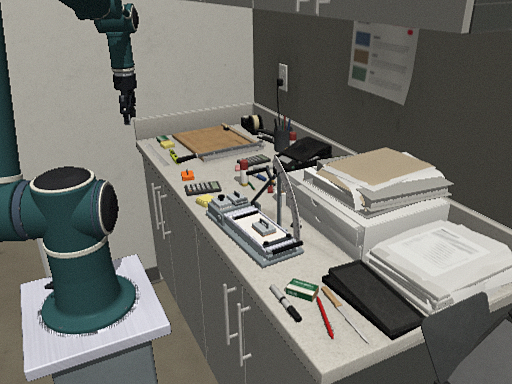

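View pics/top0.png

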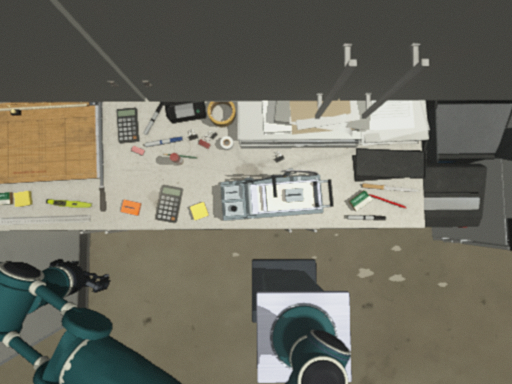

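```bash
cat > h.py <<'E'
import numpy as np,cv2
from workcell import bot
def KRt(c):
    return np.array([[c['fx'],0,c['cx']],[0,c['fy'],c['cy']],[0,0,1]]),cv2.Rodrigues(np.array(c['rvec']))[0],np.array(c['tvec'])
def proj(c,P):
    K,R,t=KRt(c);p=(R@np.atleast_2d(P).T).T+t;p=p@K.T;return p[:,:2]/p[:,2:]
def unp(c,u,v,z):  # depth
    K,R,t=KRt(c);p=np.linalg.inv(K)@np.array([u,v,1.])*z;return R.T@(p-t)
def onz(c,u,v,z):
    K,R,t=KRt(c);r=R.T@np.linalg.inv(K)@np.array([u,v,1.]);o=-R.T@t;return o+r*(z-o[2])/r[2]
def crop(im,x0,y0,x1,y1,f,name):
    cv2.imwrite(name,cv2.resize(im[y0:y1,x0:x1,::-1],None,fx=f,fy=f,interpolation=cv2.INTER_CUBIC))
E
python3 - <<'E'
from h import *
im=cv2.imread('pics/top0.png')[...,::-1];crop(im,205,140,345,235,5.5,'pics/top0c.png')
im=cv2.imread('pics/scene0.png')[...,::-1];crop(im,195,140,315,270,4.5,'pics/scene0c.png')
c=bot.get_calibration('top');print(proj(c,[[0,0,0],[.267,.62,.245]]))
E
```

```text
[[303.38153728 337.00339258]
 [ 90.55761977 270.44892467]]
```

View pics/top0c.png

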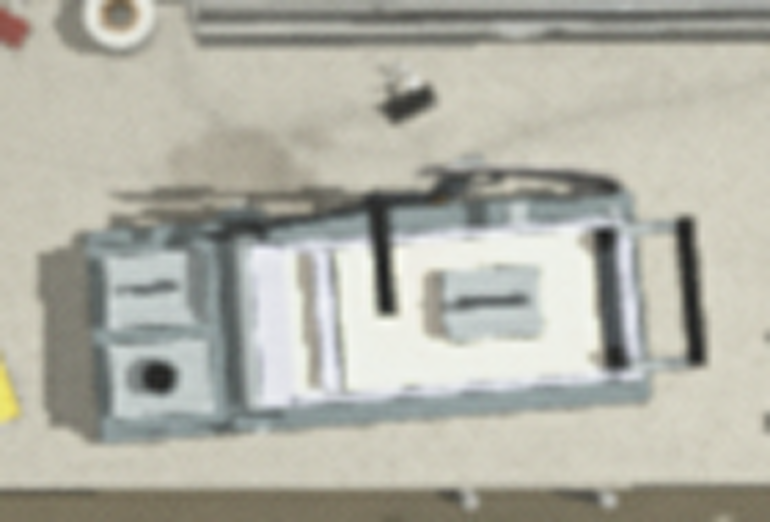

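View pics/scene0c.png

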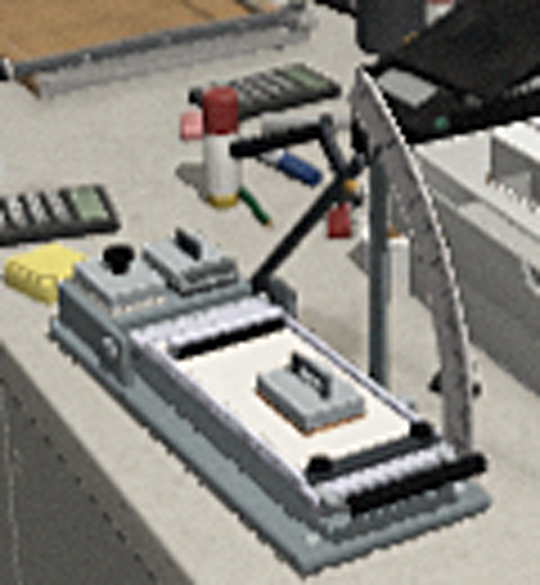

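Run:
```python
from h import *
from scipy.optimize import least_squares
c=bot.get_calibration('top')
px=lambda a,b:(205+a/5.5,140+b/5.5)
f=[('bar mid',(691,292),(0,-.185,.0645)),('FR',(650,401),(-.068,-.175,.016)),('FL',(103,440),(-.068,.175,.016)),('clamp mid',(611,297),(0,85e-3-.222,.062)),
('stop mid',(325,320),(0,.085-.055,.062))]
P=np.array([x[2] for x in f]);U=np.array([px(*x[1]) for x in f])
def T(p,P):
    s,co=np.sin(p[2]),np.cos(p[2]);return P@np.array([[co,s,0],[-s,co,0],[0,0,1]])+[p[0],p[1],0]
r=least_squares(lambda p:(proj(c,T(p,P))-U).ravel(),[.4,.0,0]);print(r.x,r.fun)
for n,q in [('bar',(0,-.185,.058)),('hinge',(0,.085,.04)),('sled',(0,-.065,.048))]:print(n,T(r.x,np.array([q])))
for a in((685,222),(697,362)):print(onz(c,*px(*a),.0645))
```

```text
[0.47702432 0.09957014 0.05787552] [-1.26846683e+00 -3.79938920e-02  1.72801912e+00  7.94492101e-01
 -1.52886389e-05  2.32805439e-01 -1.22594844e+00  1.69019877e-02
  8.26832761e-01 -9.65132294e-01]
bar [[ 0.48772531 -0.08512011  0.058     ]]
hinge [[0.47210765 0.18442782 0.04      ]]
sled [[0.48078413 0.03467897 0.048     ]]
[ 0.53015419 -0.08665523  0.0645    ]
[ 0.44521349 -0.09201858  0.0645    ]
```

```bash
cat >> h.py <<'E'
Rv=lambda r:cv2.Rodrigues(np.array(r,float))[0]
def tester(yaw):
    c,s=np.cos(yaw),np.sin(yaw);return np.array([[c,-s,0],[s,c,0],[0,0,1.]])
def go(target,R=None,s=None):
    s=s or bot.read_state();R0=Rv(s['tcp_rot']);d=R0.T@(np.array(target)-s['tool_pos'])*100
    r=np.zeros(3) if R is None else cv2.Rodrigues(R0.T@R)[0].ravel()
    return d.round(2),r.round(4)
def down(yaw,sg=1):
    Y=tester(yaw)[:,1]*sg;X=np.array([0,0,-1.]);return np.column_stack([X,Y,np.cross(X,Y)])
E
python3 - <<'E'
from h import *
s=bot.read_state();print(Rv(s['tcp_rot']).round(3))
for sg in(1,-1):print(go((.47,-.05,.31),down(.058,sg)))
E
```

```text
[[-0.001  0.396  0.918]
 [-0.002  0.918 -0.396]
 [-1.    -0.002 -0.   ]]
(array([ -6.49, -53.44,  45.14]), array([-0.4648, -0.0006,  0.002 ]))
(array([ -6.49, -53.44,  45.14]), array([2.6768e+00, 2.7000e-03, 8.0000e-04]))
```

```bash
python3 -m creep '[{"grip":2.6,"dp":[-3,-2,1.7],"rotation":[-0.12,0,0]},{"grip":2.6,"dp":[-6.0,-4,3.4],"rotation":[-0.24,0,0]},{"grip":2.6,"dp":[-6.5,-7,6],"rotation":[-0.36,0,0]},{"grip":2.6,"dp":[-6.5,-10,8.5],"rotation":[-0.465,0,0]},{"grip":2.6,"dp":[-6.5,-13,11],"rotation":[-0.465,0,0]}]' 40
python3 - <<'E'
from h import *
print(go((.47,-.05,.31),down(.058,1)))
E
```

```text
time: 0.52
tool_pos: [0.317, 0.4558, 0.311]
tcp_rot: [-0.049, 1.569, 0.051]
wrist_force: [1.2, 0.1, 0.4]
width: 0.314
(array([  0.07, -51.46,  12.05]), array([ 0.0057,  0.0011, -0.0009]))
```

```bash
python3 -m creep '[{"grip":2.6,"dp":[0,-4,1],"rotation":[0,0,0]},{"grip":2.6,"dp":[0,-8,2],"rotation":[0,0,0]},{"grip":2.6,"dp":[0,-12,3],"rotation":[0,0,0]},{"grip":2.6,"dp":[0,-16,4],"rotation":[0,0,0]},{"grip":2.6,"dp":[0,-20,5],"rotation":[0,0,0]}]'
python3 -m creep '[{"grip":2.6,"dp":[0,-4,1],"rotation":[0,0,0]},{"grip":2.6,"dp":[0,-8,2],"rotation":[0,0,0]},{"grip":2.6,"dp":[0,-12,3],"rotation":[0,0,0]},{"grip":2.6,"dp":[0,-16,4],"rotation":[0,0,0]},{"grip":2.6,"dp":[0,-20,5],"rotation":[0,0,0]}]'
python3 -m creep '[{"grip":2.6,"dp":[0,-4,1],"rotation":[0,0,0]},{"grip":2.6,"dp":[0,-8,1.5],"rotation":[0,0,0]},{"grip":2.6,"dp":[0,-11,1.7],"rotation":[0,0,0]},{"grip":2.6,"dp":[0,-11,1.7],"rotation":[0,0,0]}]'
python3 - <<'E'
from h import *
c=bot.get_calibration('wrist')
im,d=bot.read_camera('wrist');cv2.imwrite("pics/w1.png",im[...,::-1]);np.save('pics/w1.npy',d);np.save('pics/w1c.npy',c,allow_pickle=True)
print(c,bot.read_state()['tool_pos'],bot.read_state()['q'].round(2))
E
```

```text
time: 0.93
tool_pos: [0.378, 0.2582, 0.3099]
tcp_rot: [-0.046, 1.571, 0.046]
wrist_force: [1.0, 0.7, 0.3]
width: 0.305
time: 1.35
tool_pos: [0.4395, 0.0615, 0.3101]
tcp_rot: [-0.046, 1.57, 0.046]
wrist_force: [1.0, 0.7, 0.3]
width: 0.305
time: 1.68
tool_pos: [0.4633, -0.0503, 0.3098]
tcp_rot: [-0.044, 1.571, 0.039]
wrist_force: [-0.5, -0.6, -0.0]
width: 0.3
{'fx': 281.16174832262533, 'fy': 281.16174832262533, 'cx': 252.5343244246505, 'cy': 191.74199382544094, 'rvec': array([-1.99421821, -2.10352709, -0.33860169]), 'tvec': array([ 0.07514895, -0.49717991,  0.29502602])} [ 0.4629442  -0.04784703  0.3096954 ] [-0.16 -0.18  1.94 -0.    1.37 -1.78]
```

View pics/w1.png

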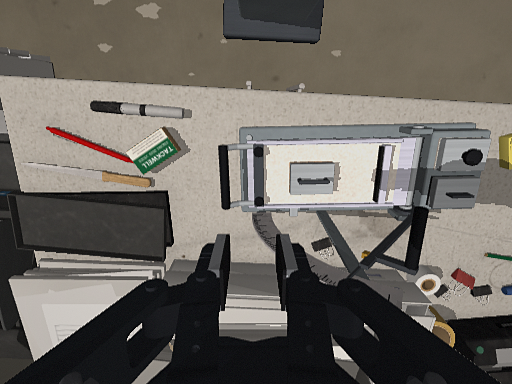

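Run:
```python
from h import *
im=cv2.imread('pics/w1.png')[...,::-1];crop(im,205,100,505,290,2.6,'pics/w1c.png')
```

```text
(no output)
```

View pics/w1c.png

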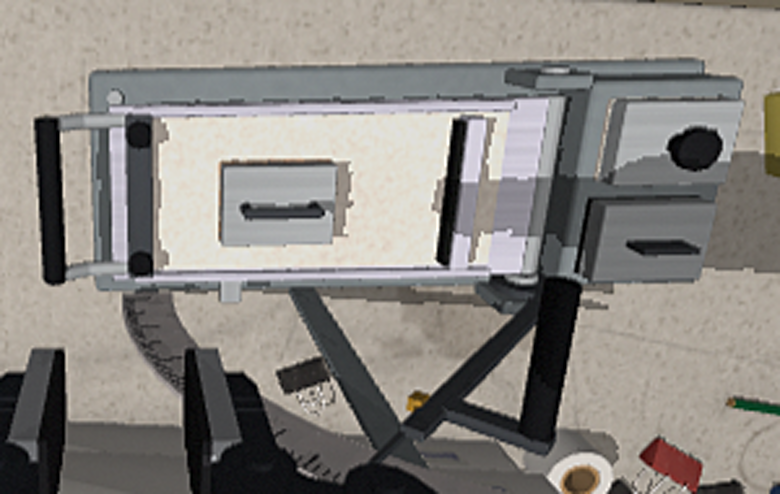

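Run:
```python
from h import *
from scipy.optimize import least_squares
c=np.load('pics/w1c.npy',allow_pickle=True).item()
px=lambda a,b:(205+a/2.6,100+b/2.6)
f=[('bar mid',(50,200),(0,-.185,.058)),('FR',(93,73),(-.068,-.175,.016)),('FL',(702,60),(-.068,.175,.016)),('clamp mid',(139,199),(0,85e-3-.222,.062)),('lug',(230,288),(.057,-.085,.048))]
P=np.array([x[2] for x in f]);U=np.array([px(*x[1]) for x in f])
def T(p,P):
    s,co=np.sin(p[2]),np.cos(p[2]);return P@np.array([[co,s,0],[-s,co,0],[0,0,1]])+[p[0],p[1],0]
r=least_squares(lambda p:(proj(c,T(p,P))-U).ravel(),[.47,.1,0.05]);print(r.x,r.fun.reshape(-1,2).round(1))
for a in((47,118),(53,282)):print(onz(c,*px(*a),.058))
for n,q in [('bar',(0,-.185,.058)),('hinge',(0,.085,.04))]:print(n,T(r.x,np.array([q])))
d=np.load('pics/w1.npy');
for a in((50,200),):
    u,v=px(*a);print(unp(c,u,v,d[int(round(v)),int(round(u))]))
# index angle fit: pin base (535,435) free end(558,285)
for e in [(540,430),(560,290)]:
    u,v=px(*e);print('pin',unp(c,u,v,d[int(round(v)),int(round(u))]))
```

```text
[0.47828603 0.09913967 0.05498026] [[ 2.4  0.1]
 [-6.2 -3.5]
 [-0.7  1. ]
 [ 2.5  1.3]
 [ 1.8  1.2]]
[ 0.44441254 -0.09136412  0.058     ]
[ 0.53578519 -0.08621444  0.058     ]
bar [[ 0.48845226 -0.08558079  0.058     ]]
hinge [[0.47361506 0.18401123 0.04      ]]
[ 0.487106   -0.08845222  0.06266248]
pin [0.52626653 0.10765616 0.20257987]
pin [0.47132124 0.10291737 0.20049523]
```

Run:
```python
from h import *
print(go((.489,-.0887,.12),down(.056)))
```

```text
(array([18.97, -4.21,  2.41]), array([-0.0029, -0.0012,  0.0002]))
```

```bash
python3 -m creep '[{"grip":2.6,"dp":[3,-2,1.2],"rotation":[0,0,0]},{"grip":2.6,"dp":[7,-4.2,2.4],"rotation":[0,0,0]},{"grip":2.6,"dp":[11,-4.2,2.4],"rotation":[0,0,0]},{"grip":2.6,"dp":[15,-4.2,2.4],"rotation":[0,0,0]},{"grip":2.6,"dp":[18,-4.2,2.4],"rotation":[0,0,0]}]'
python3 -m creep '[{"grip":2.6,"dp":[1,0,0],"rotation":[0,0,0]},{"grip":2.6,"dp":[1,0,0],"rotation":[0,0,0]}]'
python3 - <<'E'
from h import *
c=bot.get_calibration('wrist')
im,d=bot.read_camera('wrist');cv2.imwrite("pics/w2.png",im[...,::-1]);np.save('pics/w2.npy',d);np.save('pics/w2c.npy',c,allow_pickle=True)
print(go((.489,-.0887,.053),down(.056)),proj(c,[(.489,-.0887,.058),(.449,-.091,.058),(.53,-.0864,.058)]))
E
```

```text
time: 2.15
tool_pos: [0.4877, -0.0845, 0.1268]
tcp_rot: [-0.045, 1.574, 0.047]
wrist_force: [0.5, 0.8, -0.3]
width: 0.304
time: 2.32
tool_pos: [0.4864, -0.0841, 0.1168]
tcp_rot: [-0.045, 1.578, 0.048]
wrist_force: [-0.9, 0.2, -0.0]
width: 0.304
(array([ 6.65, -0.4 ,  0.03]), array([ 0.0033, -0.0028, -0.001 ])) [[245.24954989 220.88098345]
 [244.89267947 166.75168607]
 [245.49814634 269.90503717]]
```

View pics/w2.png

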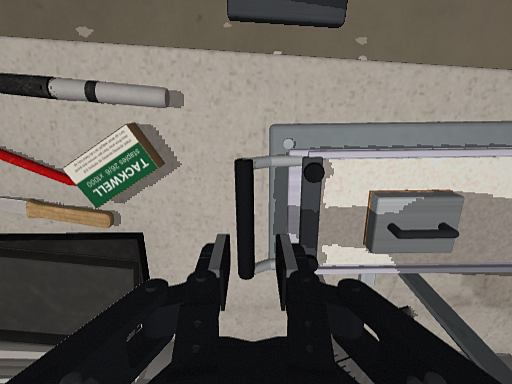

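```bash
python3 -m creep '[{"grip":2.6,"dp":[1,-0.4,0],"rotation":[0,0,0]},{"grip":2.6,"dp":[2.5,-0.4,0],"rotation":[0,0,0]},{"grip":2.6,"dp":[3.5,-0.4,0],"rotation":[0,0,0]},{"grip":2.6,"dp":[3.5,-0.4,0],"rotation":[0,0,0]}]'
python3 - <<'E'
from h import *
im,d=bot.read_camera('wrist');crop(im,150,130,400,330,3,"pics/w3.png")
print(go((.489,-.0887,.053),down(.056)))
E
```

```text
time: 2.7
tool_pos: [0.4896, -0.0898, 0.0849]
tcp_rot: [-0.046, 1.571, 0.046]
wrist_force: [-0.0, 0.2, -0.7]
width: 0.299
(array([ 3.26,  0.12, -0.08]), array([ 0.0023,  0.    , -0.    ]))
```

View pics/w3.png

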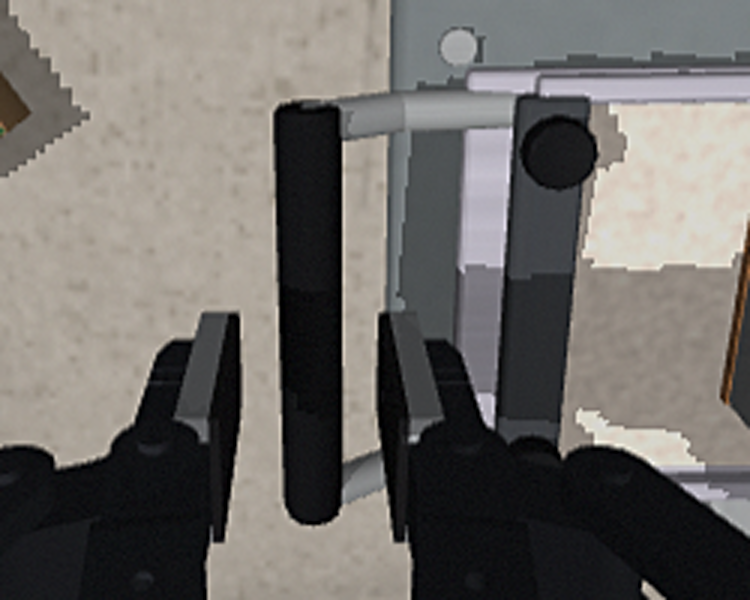

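```bash
python3 -m creep '[{"grip":2.6,"dp":[1.2,0.05,0],"rotation":[0,0,0]},{"grip":2.6,"dp":[2.4,0.05,0],"rotation":[0,0,0]},{"grip":2.6,"dp":[3.2,0.05,0],"rotation":[0,0,0]},{"grip":2.6,"dp":[3.2,0.05,0],"rotation":[0,0,0]}]'
python3 - <<'E'
from h import *
im,d=bot.read_camera('wrist');crop(im,150,130,400,330,3,"pics/w4.png")
E
```

```text
time: 3.08
tool_pos: [0.4885, -0.0891, 0.0517]
tcp_rot: [-0.045, 1.573, 0.046]
wrist_force: [-1.5, -0.0, 0.9]
width: 0.302
```

View pics/w4.png

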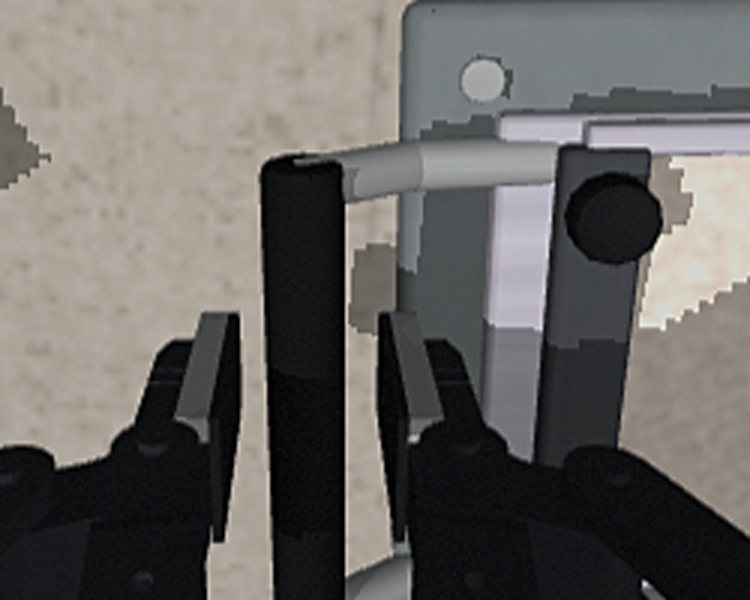

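```bash
python3 -m creep '[{"grip":0.5,"dp":[0,0,0],"rotation":[0,0,0]},{"grip":0.5,"dp":[0,0,0],"rotation":[0,0,0]},{"grip":0.5,"dp":[0,0,0],"rotation":[0,0,0]},{"grip":0.5,"dp":[0,0,0],"rotation":[0,0,0]}]' 60
python3 - <<'E'
from h import *
s=bot.read_state();print(s['time'],s['tool_pos'],s['wrist_force'],s['width'])
# plan: bar rel hinge in tester yz; tool frame y = tester y, x down
p0=np.array([-.270,.018])
R=lambda a:np.array([-.270*np.cos(a)+.018*np.sin(a),.270*np.sin(a)+.018*np.cos(a)])
for g in(0,2,4,6,8,10,12,14,16,18,20,22,24,26):
    d=R(np.radians(g))-p0;print(g,'dy %.2f up %.2f cm'%(d[0]*100,d[1]*100))
E
```

```text
time: 3.47
tool_pos: [0.49, -0.0894, 0.0537]
tcp_rot: [-0.046, 1.57, 0.046]
wrist_force: [-1.2, 0.3, -0.4]
width: 0.13
3.4667 [ 0.49003811 -0.08941385  0.05370584] [-1.20622016  0.32898461 -0.41300615] 0.13022811640197107
0 dy 0.00 up 0.00 cm
2 dy 0.08 up 0.94 cm
4 dy 0.19 up 1.88 cm
6 dy 0.34 up 2.81 cm
8 dy 0.51 up 3.74 cm
10 dy 0.72 up 4.66 cm
12 dy 0.96 up 5.57 cm
14 dy 1.24 up 6.48 cm
16 dy 1.54 up 7.37 cm
18 dy 1.88 up 8.26 cm
20 dy 2.24 up 9.13 cm
22 dy 2.64 up 9.98 cm
24 dy 3.07 up 10.83 cm
26 dy 3.52 up 11.65 cm
```

```bash
python3 -m creep '[{"grip":0.5,"dp":[-0.19,0.01,0],"rotation":[0,0,0]},{"grip":0.5,"dp":[-0.38,0.03,0],"rotation":[0,0,0]},{"grip":0.5,"dp":[-0.56,0.04,0],"rotation":[0,0,0]},{"grip":0.5,"dp":[-0.75,0.06,0],"rotation":[0,0,0]},{"grip":0.5,"dp":[-0.94,0.08,0],"rotation":[0,0,0]}]'
python3 -m creep '[{"grip":0.5,"dp":[-0.19,0.02,0],"rotation":[0,0,0]},{"grip":0.5,"dp":[-0.38,0.04,0],"rotation":[0,0,0]},{"grip":0.5,"dp":[-0.56,0.06,0],"rotation":[0,0,0]},{"grip":0.5,"dp":[-0.75,0.08,0],"rotation":[0,0,0]},{"grip":0.5,"dp":[-0.94,0.11,0],"rotation":[0,0,0]}]'
python3 - <<'E'
from h import *
im,d=bot.read_camera('scene');crop(im,195,140,315,270,4.5,"pics/s1.png")
im,d=bot.read_camera('wrist');cv2.imwrite("pics/w5.png",im[...,::-1])
E
```

```text
time: 3.88
tool_pos: [0.4899, -0.0888, 0.0617]
tcp_rot: [-0.047, 1.57, 0.045]
wrist_force: [5.8, -0.6, -13.9]
width: 0.128
time: 4.3
tool_pos: [0.4898, -0.0878, 0.071]
tcp_rot: [-0.047, 1.57, 0.045]
wrist_force: [6.9, -2.6, -14.7]
width: 0.128
```

View pics/s1.png

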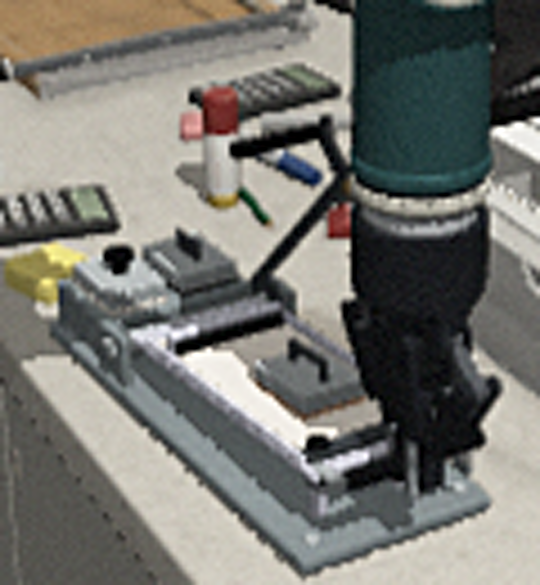

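View pics/w5.png

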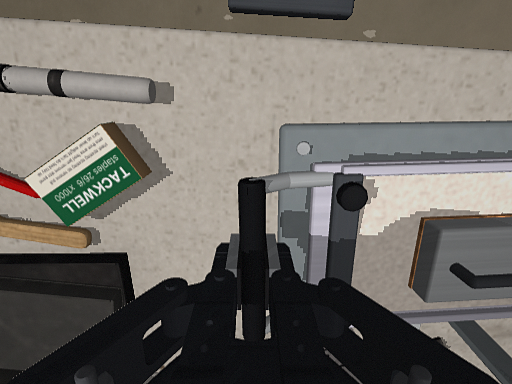

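```bash
python3 -m creep '[{"grip":0.5,"dp":[-0.19,0.03,0],"rotation":[0,0,0]},{"grip":0.5,"dp":[-0.37,0.06,0],"rotation":[0,0,0]},{"grip":0.5,"dp":[-0.56,0.09,0],"rotation":[0,0,0]},{"grip":0.5,"dp":[-0.74,0.12,0],"rotation":[0,0,0]},{"grip":0.5,"dp":[-0.93,0.15,0],"rotation":[0,0,0]}]'
python3 -m creep '[{"grip":0.5,"dp":[-0.19,0.03,0],"rotation":[0,0,0]},{"grip":0.5,"dp":[-0.37,0.07,0],"rotation":[0,0,0]},{"grip":0.5,"dp":[-0.56,0.10,0],"rotation":[0,0,0]},{"grip":0.5,"dp":[-0.74,0.14,0],"rotation":[0,0,0]},{"grip":0.5,"dp":[-0.93,0.17,0],"rotation":[0,0,0]}]'
python3 -m creep '[{"grip":0.5,"dp":[-0.18,0.04,0],"rotation":[0,0,0]},{"grip":0.5,"dp":[-0.37,0.08,0],"rotation":[0,0,0]},{"grip":0.5,"dp":[-0.55,0.12,0],"rotation":[0,0,0]},{"grip":0.5,"dp":[-0.74,0.17,0],"rotation":[0,0,0]},{"grip":0.5,"dp":[-0.92,0.21,0],"rotation":[0,0,0]}]'
python3 - <<'E'
from h import *
im,d=bot.read_camera('scene');crop(im,195,140,315,270,4.5,"pics/s2.png")
im,d=bot.read_camera('wrist');cv2.imwrite("pics/w6.png",im[...,::-1])
E
```

```text
time: 4.82
tool_pos: [0.4896, -0.0864, 0.0805]
tcp_rot: [-0.047, 1.57, 0.045]
wrist_force: [5.0, -2.3, -12.6]
width: 0.129
time: 5.23
tool_pos: [0.4895, -0.0848, 0.0897]
tcp_rot: [-0.047, 1.57, 0.045]
wrist_force: [5.1, -2.3, -14.6]
width: 0.129
time: 5.65
tool_pos: [0.4894, -0.0828, 0.0989]
tcp_rot: [-0.047, 1.57, 0.045]
wrist_force: [5.3, -3.4, -13.4]
width: 0.13
```

View pics/s2.png

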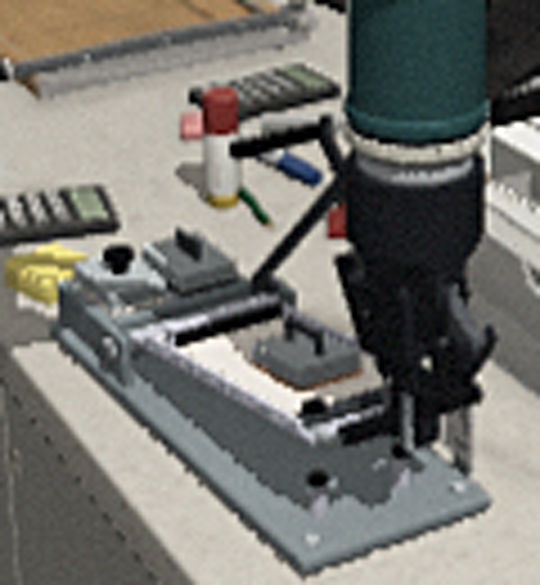

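View pics/w6.png

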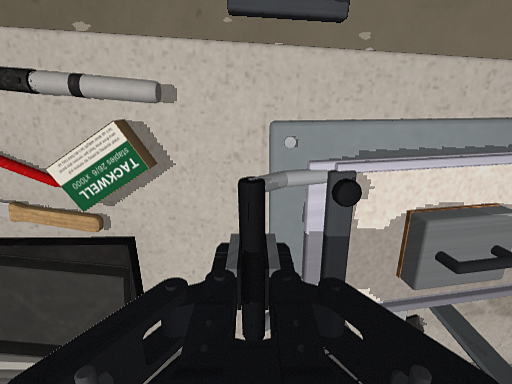

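```bash
python3 -m creep '[{"grip":0.5,"dp":[-0.18,0.05,0],"rotation":[0,0,0]},{"grip":0.5,"dp":[-0.36,0.10,0],"rotation":[0,0,0]},{"grip":0.5,"dp":[-0.55,0.14,0],"rotation":[0,0,0]},{"grip":0.5,"dp":[-0.73,0.19,0],"rotation":[0,0,0]},{"grip":0.5,"dp":[-0.91,0.24,0],"rotation":[0,0,0]}]'
python3 -m creep '[{"grip":0.5,"dp":[-0.18,0.05,0],"rotation":[0,0,0]},{"grip":0.5,"dp":[-0.36,0.11,0],"rotation":[0,0,0]},{"grip":0.5,"dp":[-0.55,0.17,0],"rotation":[0,0,0]},{"grip":0.5,"dp":[-0.73,0.22,0],"rotation":[0,0,0]},{"grip":0.5,"dp":[-0.91,0.28,0],"rotation":[0,0,0]}]'
python3 -m creep '[{"grip":0.5,"dp":[-0.18,0.06,0],"rotation":[0,0,0]},{"grip":0.5,"dp":[-0.36,0.12,0],"rotation":[0,0,0]},{"grip":0.5,"dp":[-0.54,0.18,0],"rotation":[0,0,0]},{"grip":0.5,"dp":[-0.71,0.24,0],"rotation":[0,0,0]},{"grip":0.5,"dp":[-0.89,0.30,0],"rotation":[0,0,0]}]'
cat > look.py <<'E'
import sys
from h import *
n=sys.argv[1]
s=bot.read_state()
im,d=bot.read_camera('scene');im2,d2=bot.read_camera('top')
a=cv2.resize(im[175:260,205:305],(400,340),interpolation=cv2.INTER_CUBIC);b=cv2.resize(im2[165:225,240:330],(390,260),interpolation=cv2.INTER_CUBIC)
o=np.zeros((340,790,3),np.uint8);o[:,:400]=a;o[:260,400:]=b
cv2.imwrite(f'pics/{n}.png',o[...,::-1])
u=(s['tool_pos']-[.474,.181,.04])@np.column_stack([tester(.056)[:,1],[0,0,1]])
print('bar rel',u,'angle est',np.degrees(np.arctan2(u[1]+.0045,-u[0])-np.arctan2(.018,.27)))
E
python3 look.py l1
```

```text
time: 6.17
tool_pos: [0.4892, -0.0805, 0.108]
tcp_rot: [-0.047, 1.57, 0.045]
wrist_force: [5.1, -3.0, -13.4]
width: 0.127
time: 6.58
tool_pos: [0.489, -0.0779, 0.117]
tcp_rot: [-0.048, 1.57, 0.045]
wrist_force: [5.0, -3.9, -14.0]
width: 0.127
time: 7.0
tool_pos: [0.4888, -0.0751, 0.126]
tcp_rot: [-0.048, 1.57, 0.044]
wrist_force: [4.7, -4.4, -12.5]
width: 0.128
bar rel [-0.25650861  0.08604207] angle est 15.62786953491755
```

View pics/l1.png

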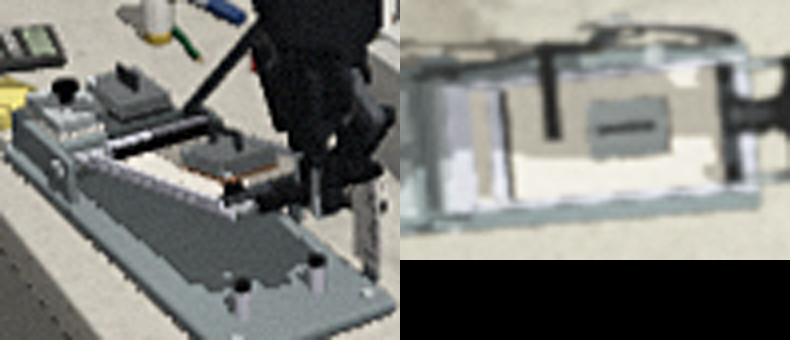

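```bash
python3 -m creep '[{"grip":0.5,"dp":[-0.09,0.03,0],"rotation":[0,0,0]},{"grip":0.5,"dp":[-0.18,0.06,0],"rotation":[0,0,0]},{"grip":0.5,"dp":[-0.27,0.10,0],"rotation":[0,0,0]},{"grip":0.5,"dp":[-0.36,0.13,0],"rotation":[0,0,0]},{"grip":0.5,"dp":[-0.45,0.17,0],"rotation":[0,0,0]}]'
python3 -m creep '[{"grip":0.5,"dp":[-0.09,0.03,0],"rotation":[0,0,0]},{"grip":0.5,"dp":[-0.18,0.07,0],"rotation":[0,0,0]},{"grip":0.5,"dp":[-0.27,0.10,0],"rotation":[0,0,0]},{"grip":0.5,"dp":[-0.36,0.14,0],"rotation":[0,0,0]},{"grip":0.5,"dp":[-0.44,0.17,0],"rotation":[0,0,0]}]'
python3 look.py l2
python3 -m creep '[{"grip":0.5,"dp":[-0.09,0.03,0],"rotation":[0,0,0]},{"grip":0.5,"dp":[-0.18,0.07,0],"rotation":[0,0,0]},{"grip":0.5,"dp":[-0.26,0.10,0],"rotation":[0,0,0]},{"grip":0.5,"dp":[-0.35,0.14,0],"rotation":[0,0,0]},{"grip":0.5,"dp":[-0.44,0.18,0],"rotation":[0,0,0]}]'
python3 look.py l3
```

```text
time: 7.52
tool_pos: [0.4887, -0.0735, 0.1304]
tcp_rot: [-0.048, 1.57, 0.044]
wrist_force: [5.2, -5.7, -12.2]
width: 0.126
time: 7.93
tool_pos: [0.4886, -0.0719, 0.1348]
tcp_rot: [-0.049, 1.57, 0.044]
wrist_force: [5.6, -4.9, -12.6]
width: 0.127
bar rel [-0.25334198  0.09478689] angle est 17.58656379736906
time: 8.45
tool_pos: [0.4885, -0.0702, 0.1391]
tcp_rot: [-0.049, 1.57, 0.044]
wrist_force: [5.2, -5.4, -12.9]
width: 0.129
bar rel [-0.25163902  0.09907829] angle est 18.558704683029525
```

View pics/l3.png

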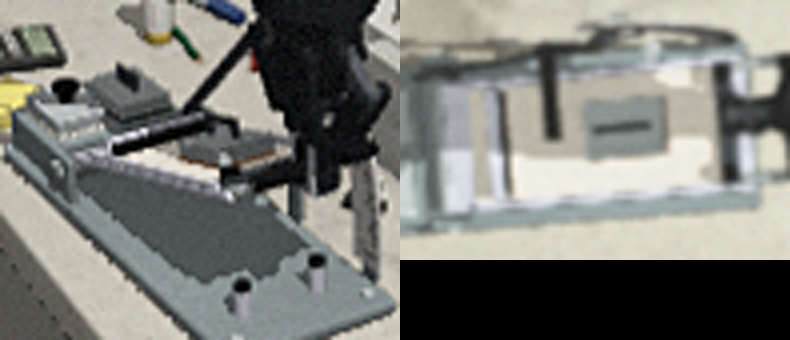

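Not slipped (handle at composite column ≈622). On to about 20.5°.

```bash
python3 -m creep '[{"grip":0.5,"dp":[-0.09,0.04,0],"rotation":[0,0,0]},{"grip":0.5,"dp":[-0.17,0.07,0],"rotation":[0,0,0]},{"grip":0.5,"dp":[-0.26,0.11,0],"rotation":[0,0,0]},{"grip":0.5,"dp":[-0.35,0.15,0],"rotation":[0,0,0]},{"grip":0.5,"dp":[-0.43,0.18,0],"rotation":[0,0,0]}]'
python3 look.py l4
python3 -m creep '[{"grip":0.5,"dp":[-0.09,0.04,0],"rotation":[0,0,0]},{"grip":0.5,"dp":[-0.17,0.08,0],"rotation":[0,0,0]},{"grip":0.5,"dp":[-0.26,0.11,0],"rotation":[0,0,0]},{"grip":0.5,"dp":[-0.34,0.15,0],"rotation":[0,0,0]},{"grip":0.5,"dp":[-0.43,0.19,0],"rotation":[0,0,0]}]'
python3 look.py l5
```

```text
time: 8.97
tool_pos: [0.4884, -0.0684, 0.1437]
tcp_rot: [-0.048, 1.57, 0.044]
wrist_force: [3.7, -6.3, -11.4]
width: 0.124
bar rel [-0.24986056  0.10369488] angle est 19.599552520484504
time: 9.48
tool_pos: [0.4882, -0.0666, 0.1479]
tcp_rot: [-0.049, 1.57, 0.044]
wrist_force: [4.7, -5.7, -12.3]
width: 0.13
bar rel [-0.24802459  0.10786092] angle est 20.557559395282485
```

View pics/l5.png

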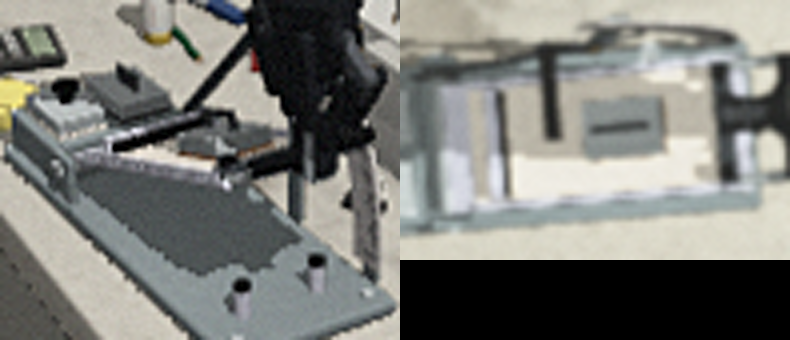

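```bash
python3 -m creep '[{"grip":0.5,"dp":[-0.09,0.04,0],"rotation":[0,0,0]},{"grip":0.5,"dp":[-0.17,0.08,0],"rotation":[0,0,0]},{"grip":0.5,"dp":[-0.26,0.12,0],"rotation":[0,0,0]},{"grip":0.5,"dp":[-0.34,0.16,0],"rotation":[0,0,0]},{"grip":0.5,"dp":[-0.43,0.20,0],"rotation":[0,0,0]}]'
python3 look.py l6
```

```text
time: 10.0
tool_pos: [0.4881, -0.0647, 0.1521]
tcp_rot: [-0.049, 1.57, 0.044]
wrist_force: [4.0, -6.5, -11.7]
width: 0.128
bar rel [-0.24613517  0.11210349] angle est 21.53459954724848
```

View pics/l6.png

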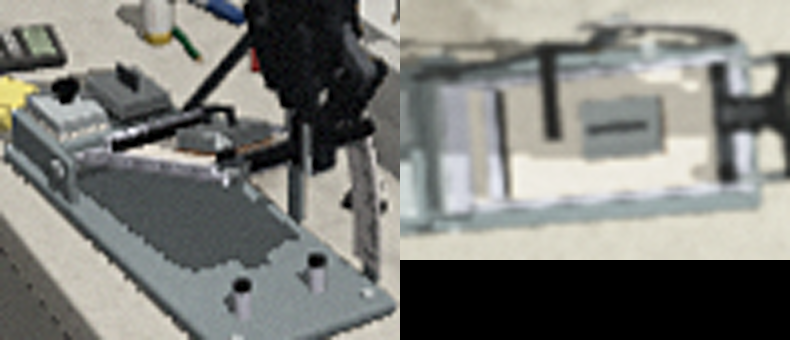

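Handle at column ≈617, only moving with the plane; not slipped.

```bash
python3 -m creep '[{"grip":0.5,"dp":[-0.08,0.04,0],"rotation":[0,0,0]},{"grip":0.5,"dp":[-0.16,0.08,0],"rotation":[0,0,0]},{"grip":0.5,"dp":[-0.24,0.12,0],"rotation":[0,0,0]},{"grip":0.5,"dp":[-0.32,0.16,0],"rotation":[0,0,0]},{"grip":0.5,"dp":[-0.38,0.19,0],"rotation":[0,0,0]}]'
python3 look.py l7
```

```text
time: 10.52
tool_pos: [0.488, -0.063, 0.1559]
tcp_rot: [-0.049, 1.57, 0.044]
wrist_force: [4.9, -7.5, -11.9]
width: 0.128
bar rel [-0.24435482  0.11588253] angle est 22.41330015986709
```

View pics/l7.png

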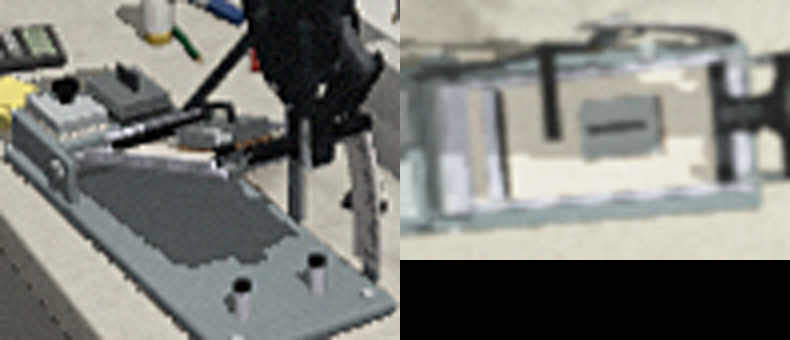

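```bash
python3 -m creep '[{"grip":0.5,"dp":[-0.08,0.04,0],"rotation":[0,0,0]},{"grip":0.5,"dp":[-0.16,0.08,0],"rotation":[0,0,0]},{"grip":0.5,"dp":[-0.24,0.12,0],"rotation":[0,0,0]},{"grip":0.5,"dp":[-0.32,0.16,0],"rotation":[0,0,0]},{"grip":0.5,"dp":[-0.38,0.19,0],"rotation":[0,0,0]}]'
python3 look.py l8
```

```text
time: 11.03
tool_pos: [0.4879, -0.0612, 0.1596]
tcp_rot: [-0.05, 1.57, 0.043]
wrist_force: [5.0, -6.4, -13.2]
width: 0.128
bar rel [-0.2425767   0.11961937] angle est 23.283417490758303
```

View pics/l8.png

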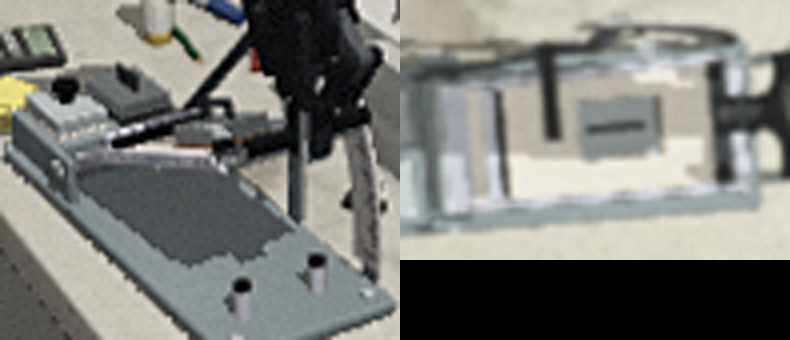

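```bash
python3 -m creep '[{"grip":0.5,"dp":[-0.07,0.04,0],"rotation":[0,0,0]},{"grip":0.5,"dp":[-0.14,0.08,0],"rotation":[0,0,0]},{"grip":0.5,"dp":[-0.21,0.11,0],"rotation":[0,0,0]},{"grip":0.5,"dp":[-0.28,0.15,0],"rotation":[0,0,0]},{"grip":0.5,"dp":[-0.34,0.18,0],"rotation":[0,0,0]}]'
python3 look.py l9
```

```text
time: 11.55
tool_pos: [0.4877, -0.0594, 0.1633]
tcp_rot: [-0.049, 1.57, 0.043]
wrist_force: [4.3, -7.6, -11.2]
width: 0.123
bar rel [-0.24078411  0.12330207] angle est 24.14414820173149
```

View pics/l9.png

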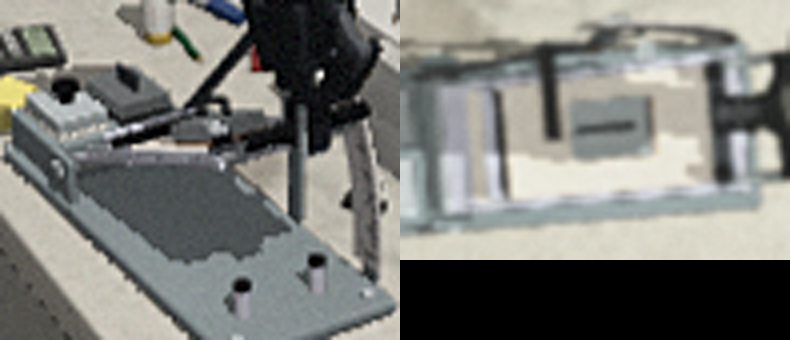

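```bash
python3 -m creep '[{"grip":0.5,"dp":[0,0,0],"rotation":[0,0,0]},{"grip":0.5,"dp":[0,0,0],"rotation":[0,0,0]},{"grip":0.5,"dp":[0,0,0],"rotation":[0,0,0]},{"grip":0.5,"dp":[0,0,0],"rotation":[0,0,0]}]'
python3 look.py l10
```

```text
time: 11.98
tool_pos: [0.4878, -0.0593, 0.1634]
tcp_rot: [-0.049, 1.57, 0.043]
wrist_force: [4.4, -7.7, -9.3]
width: 0.13
bar rel [-0.24073935  0.12341736] angle est 24.169963182185676
```

View pics/l10.png

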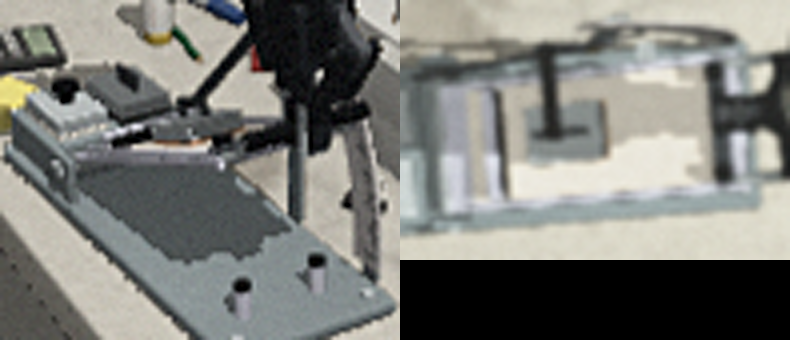

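```bash
python3 -m creep '[{"grip":0.5,"dp":[0,0,0],"rotation":[0,0,0]},{"grip":0.5,"dp":[0,0,0],"rotation":[0,0,0]},{"grip":0.5,"dp":[0,0,0],"rotation":[0,0,0]},{"grip":0.5,"dp":[0,0,0],"rotation":[0,0,0]}]'
python3 look.py l11
```

```text
time: 12.42
tool_pos: [0.4877, -0.0593, 0.1634]
tcp_rot: [-0.049, 1.57, 0.043]
wrist_force: [3.9, -6.9, -9.5]
width: 0.127
bar rel [-0.24072591  0.1233953 ] angle est 24.16719198467625
```

View pics/l11.png

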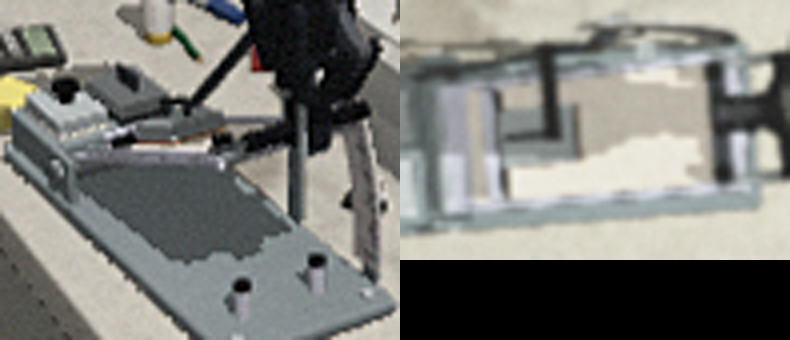

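```bash
python3 -m creep '[{"grip":0.5,"dp":[0,0,0],"rotation":[0,0,0]},{"grip":2.1,"dp":[0,0,0],"rotation":[0,0,0]},{"grip":2.1,"dp":[0,0,0],"rotation":[0,0,0]},{"grip":2.1,"dp":[0,0,0],"rotation":[0,0,0]},{"grip":2.1,"dp":[0,0,0],"rotation":[0,0,0]}]'
python3 - <<'E'
from h import *
im,d=bot.read_camera('wrist');crop(im,150,130,400,330,3,"pics/w7.png")
E
```

```text
time: 12.93
tool_pos: [0.4881, -0.0574, 0.1648]
tcp_rot: [-0.046, 1.569, 0.046]
wrist_force: [-0.4, 0.6, -0.7]
width: 0.247
```

View pics/w7.png

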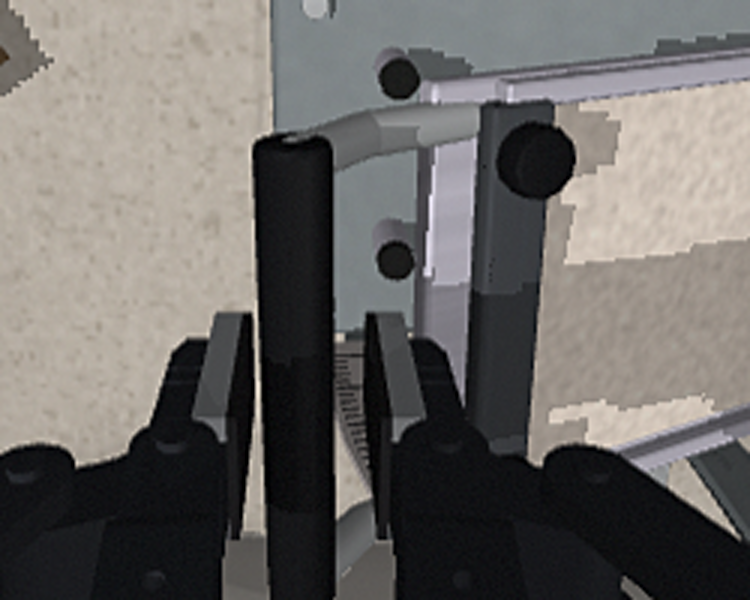

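```bash
python3 -m creep '[{"grip":2.1,"dp":[-1,-0.15,0],"rotation":[0,0,0]},{"grip":2.1,"dp":[-3,-0.2,0],"rotation":[0,0,0]},{"grip":2.1,"dp":[-6,-0.2,0],"rotation":[0,0,0]},{"grip":2.1,"dp":[-10,-0.2,0],"rotation":[0,0,0]},{"grip":2.1,"dp":[-13,-0.2,0],"rotation":[0,0,0]}]'
python3 -m creep '[{"grip":2.3,"dp":[0,0,0],"rotation":[0,0,0]},{"grip":2.3,"dp":[0,0,0],"rotation":[0,0,0]}]'
python3 - <<'E'
from h import *
c=bot.get_calibration('wrist')
im,d=bot.read_camera('wrist');cv2.imwrite("pics/w8.png",im[...,::-1]);np.save('pics/w8.npy',d);np.save('pics/w8c.npy',c,allow_pickle=True)
crop(im,200,100,500,330,2.6,"pics/w8c.png");print(bot.read_state()['tool_pos'],bot.read_state()['wrist_force'])
E
```

```text
time: 13.4
tool_pos: [0.4883, -0.0595, 0.2977]
tcp_rot: [-0.046, 1.568, 0.045]
wrist_force: [2.1, -0.6, 0.4]
width: 0.248
time: 13.57
tool_pos: [0.4897, -0.0598, 0.2982]
tcp_rot: [-0.047, 1.564, 0.045]
wrist_force: [-0.3, 0.5, -0.1]
width: 0.27
[ 0.48847367 -0.05956316  0.29582391] [-0.59361593  0.31600262 -0.5054479 ]
```

View pics/w8.png

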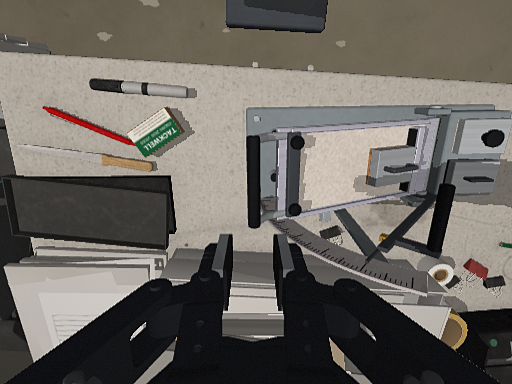

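View pics/w8c.png

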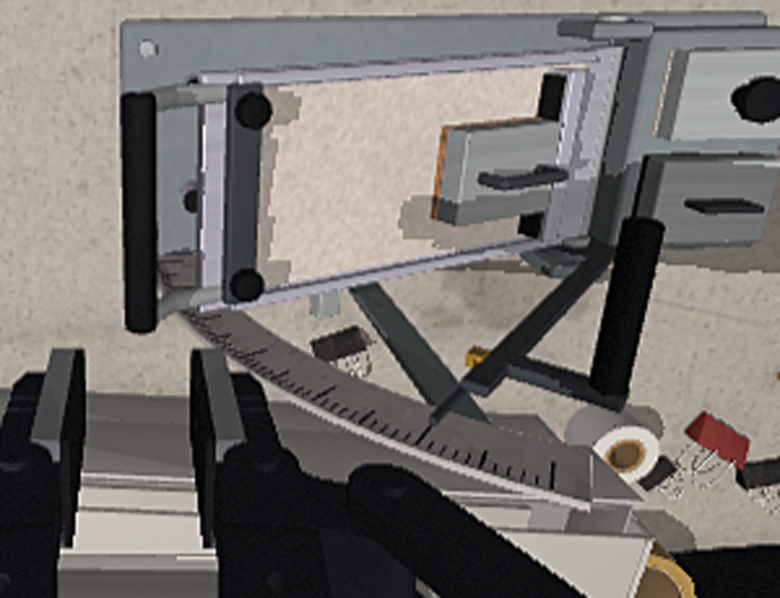

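Run:
```python
from h import *
c=np.load('pics/w8c.npy',allow_pickle=True).item();d=np.load('pics/w8.npy')
A=tester(.056);H=np.array([.474,.181,.04])
def pt(a,b):
    u,v=200+a/2.6,100+b/2.6;return A.T@(unp(c,u,v,d[int(round(v)),int(round(u))])-H)
L=np.array([pt(x,y) for x,y in[(300,110),(300,170),(300,250),(350,150),(350,230),(400,100),(400,180),(500,90)]]);print(L.round(4))
p=np.polyfit(L[:,1],L[:,2],1);print('plane deg',np.degrees(np.arctan(-p[0])),p)
print('bar',pt(138,210))
for e in[(640,235),(632,270),(625,310),(618,345),(611,380)]:print('pin',pt(*e).round(4))
R=lambda a:(-.165*np.cos(a)+.054*np.sin(a),.165*np.sin(a)+.054*np.cos(a))
for g in range(20,56,2):print(g,np.round(R(np.radians(g)),4),end=' ')
o=A.T@(-KRt(c)[1].T@c['tvec']-H);print('\ncam',o)
```

```text
[[-0.0333 -0.174   0.0834]
 [-0.008  -0.1721  0.0832]
 [ 0.0284 -0.1691  0.0821]
 [-0.0145 -0.1489  0.0734]
 [ 0.022  -0.1453  0.0731]
 [-0.0346 -0.1261  0.0629]
 [ 0.0017 -0.1214  0.0618]
 [-0.036  -0.0718  0.0398]]
plane deg 23.34610201705932 [-0.43162224  0.00906364]
bar [-0.00426459 -0.2405885   0.13047004]
pin [-0.0053 -0.0781  0.1606]
pin [ 0.0068 -0.0779  0.1606]
pin [ 0.021  -0.0775  0.1611]
pin [ 0.0343 -0.0765  0.1605]
pin [ 0.048  -0.0759  0.1603]
20 [-0.1366  0.1072] 22 [-0.1328  0.1119] 24 [-0.1288  0.1164] 26 [-0.1246  0.1209] 28 [-0.1203  0.1251] 30 [-0.1159  0.1293] 32 [-0.1113  0.1332] 34 [-0.1066  0.137 ] 36 [-0.1017  0.1407] 38 [-0.0968  0.1441] 40 [-0.0917  0.1474] 42 [-0.0865  0.1505] 44 [-0.0812  0.1535] 46 [-0.0758  0.1562] 48 [-0.0703  0.1588] 50 [-0.0647  0.1611] 52 [-0.059   0.1633] 54 [-0.0533  0.1652] 
cam [-0.08049942 -0.24079107  0.38526348]
```

Run:
```python
from h import *
A=tester(.056);H=np.array([.474,.181,.04])
p=H+A@np.array([.005,-.0742,.1556]);print(p,go((p[0],p[1],.26),down(.056)),go((p[0],p[1],p[2]-.002),down(.056)))
```

```text
[0.48314519 0.10719617 0.1956    ] (array([ 3.57, 16.68,  0.43]), array([0.0022, 0.0027, 0.0006])) (array([10.21, 16.68,  0.41]), array([0.0022, 0.0027, 0.0006]))
```

```bash
python3 -m creep '[{"grip":2.8,"dp":[0,3.5,0.1],"rotation":[0,0,0]},{"grip":2.8,"dp":[0,7.5,0.2],"rotation":[0,0,0]},{"grip":2.8,"dp":[0,11.5,0.3],"rotation":[0,0,0]},{"grip":2.8,"dp":[0.7,15,0.4],"rotation":[0,0,0]},{"grip":2.8,"dp":[2,16.7,0.4],"rotation":[0,0,0]}]'
python3 -m creep '[{"grip":2.8,"dp":[1.4,0,0],"rotation":[0,0,0]},{"grip":2.8,"dp":[1.4,0,0],"rotation":[0,0,0]}]'
python3 - <<'E'
from h import *
c=bot.get_calibration('wrist')
im,d=bot.read_camera('wrist');crop(im,130,100,430,330,2.6,"pics/w9.png")
A=tester(.056);H=np.array([.474,.181,.04])
p=H+A@np.array([.005,-.0742,.1556]);print(go((p[0],p[1],p[2]-.002),down(.056)))
q=proj(c,[H+A@np.array([x,-.0742,.1556]) for x in(-.006,.005,.05)]);print((q-[130,100])*2.6)
E
```

```text
time: 14.03
tool_pos: [0.4818, 0.1108, 0.2739]
tcp_rot: [-0.046, 1.57, 0.049]
wrist_force: [0.4, -0.4, 0.1]
width: 0.326
time: 14.2
tool_pos: [0.479, 0.1082, 0.2554]
tcp_rot: [-0.049, 1.579, 0.047]
wrist_force: [-0.3, -0.5, -0.9]
width: 0.331
(array([ 6.33, -0.06,  0.37]), array([ 0.0038, -0.0069,  0.001 ]))
[[312.83246343 282.09664209]
 [312.72580912 318.66534089]
 [312.32398531 456.43918636]]
```

View pics/w9.png

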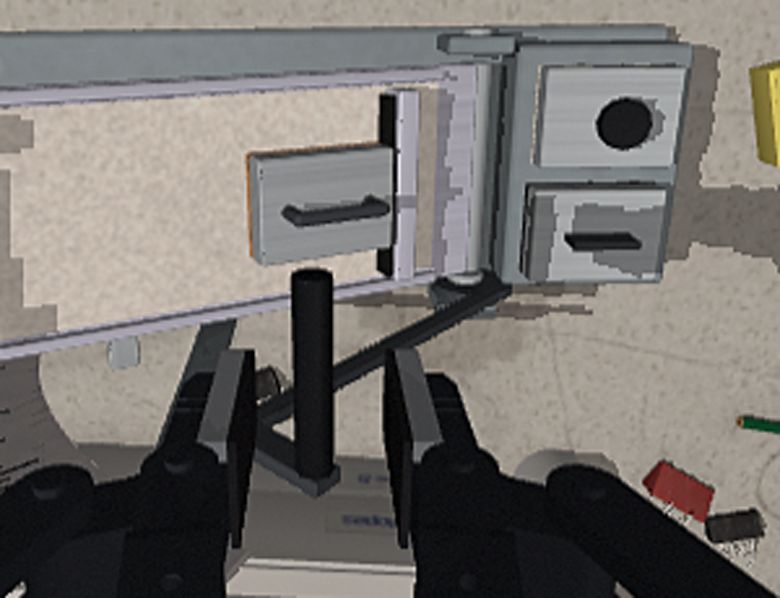

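```bash
python3 -m creep '[{"grip":2.8,"dp":[1.5,0,0.1],"rotation":[0,0,0]},{"grip":2.8,"dp":[3,-0.05,0.2],"rotation":[0,0,0]},{"grip":2.8,"dp":[4,-0.05,0.2],"rotation":[0,0,0]},{"grip":2.8,"dp":[4,-0.05,0.2],"rotation":[0,0,0]}]'
python3 - <<'E'
from h import *
im,d=bot.read_camera('wrist');crop(im,130,100,430,330,2.6,"pics/w10.png")
A=tester(.056);H=np.array([.474,.181,.04])
p=H+A@np.array([.005,-.0742,.1556]);print(go((p[0],p[1],p[2]-.002),down(.056)))
E
```

```text
time: 14.58
tool_pos: [0.4826, 0.106, 0.2176]
tcp_rot: [-0.045, 1.575, 0.044]
wrist_force: [-1.0, -0.0, 0.7]
width: 0.327
(array([ 2.54,  0.09, -0.  ]), array([ 0.0011, -0.0032,  0.0004]))
```

View pics/w10.png

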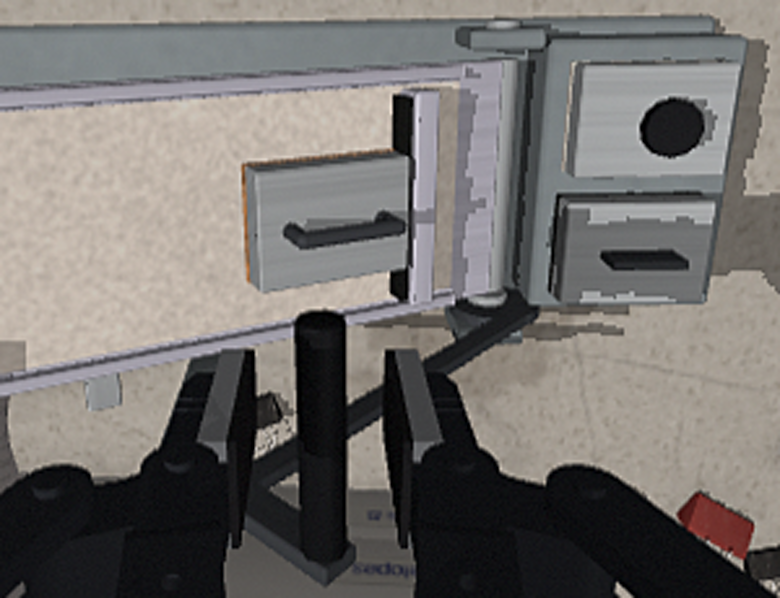

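```bash
python3 -m creep '[{"grip":2.8,"dp":[1.2,0.05,0],"rotation":[0,0,0]},{"grip":2.8,"dp":[2.4,0.05,0],"rotation":[0,0,0]},{"grip":2.8,"dp":[2.4,0.05,0],"rotation":[0,0,0]}]'
python3 - <<'E'
from h import *
im,d=bot.read_camera('wrist');crop(im,130,100,430,330,2.6,"pics/w11.png")
s=bot.read_state();print(s['tool_pos'],s['wrist_force'])
E
```

```text
time: 14.88
tool_pos: [0.4827, 0.1071, 0.1936]
tcp_rot: [-0.046, 1.574, 0.045]
wrist_force: [-0.5, 0.3, -0.6]
width: 0.327
[0.48304063 0.10724954 0.19448003] [-0.35717649 -0.0733948  -0.27638619]
```

View pics/w11.png

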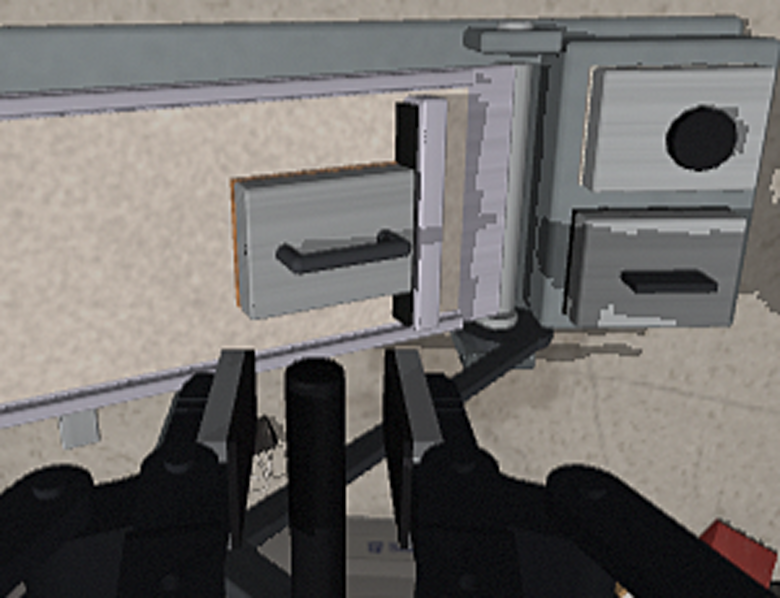

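```bash
python3 -m creep '[{"grip":0.4,"dp":[0,0,0],"rotation":[0,0,0]},{"grip":0.4,"dp":[0,0,0],"rotation":[0,0,0]},{"grip":0.4,"dp":[0,0,0],"rotation":[0,0,0]},{"grip":0.4,"dp":[0,0,0],"rotation":[0,0,0]}]' 25
python3 - <<'E'
from h import *
A=tester(.056);H=np.array([.474,.181,.04])
s=bot.read_state();print(s['wrist_force'],s['width']);u=A.T@(s['tool_pos']-H);print(u)
R=lambda a:np.array((-.165*np.cos(a)+.054*np.sin(a),.165*np.sin(a)+.054*np.cos(a)))
gs=[46.3,44,42,40,38,36,34,32,30,29,28,27,26,25,24,23,22]
for a,b in zip(gs,gs[1:]):print(a,b,(100*(R(np.radians(b))-R(np.radians(a)))).round(2))
E
```

```text
time: 15.27
tool_pos: [0.4843, 0.1074, 0.1963]
tcp_rot: [-0.046, 1.57, 0.046]
wrist_force: [-0.1, -0.8, -0.8]
width: 0.127
[-0.09886328 -0.84319058 -0.81264647] 0.1267718828439839
[ 0.00613302 -0.07404189  0.15634681]
46.3 44 [-0.62 -0.31]
44 42 [-0.53 -0.29]
42 40 [-0.52 -0.31]
40 38 [-0.51 -0.33]
38 36 [-0.5  -0.35]
36 34 [-0.48 -0.36]
34 32 [-0.47 -0.38]
32 30 [-0.46 -0.4 ]
30 29 [-0.22 -0.2 ]
29 28 [-0.22 -0.21]
28 27 [-0.22 -0.21]
27 26 [-0.21 -0.22]
26 25 [-0.21 -0.22]
25 24 [-0.21 -0.22]
24 23 [-0.2  -0.23]
23 22 [-0.2  -0.23]
```

```bash
python3 -m creep '[{"grip":0.4,"dp":[0.23,-0.45,0],"rotation":[0,0,0]},{"grip":0.4,"dp":[0.46,-0.89,0],"rotation":[0,0,0]},{"grip":0.4,"dp":[0.71,-1.33,0],"rotation":[0,0,0]},{"grip":0.4,"dp":[0.97,-1.76,0],"rotation":[0,0,0]},{"grip":0.4,"dp":[1.24,-2.18,0],"rotation":[0,0,0]}]'
cat > st.py <<'E'
from h import *
A=tester(.056);H=np.array([.474,.181,.04])
s=bot.read_state();u=A.T@(s['tool_pos']-H);f=A.T@s['wrist_force']
a=np.degrees(np.arctan2(u[2],-u[1])-np.arctan2(.054,.165));r=np.hypot(u[1],u[2])
th=np.arctan2(u[2],-u[1]);t=np.array([-np.sin(th),-np.cos(th)]) # downward swing tangent in (y,z)
print('t %.2f ang %.2f r %.4f F tester'%(s['time'],a,r),f.round(1),'tangential push-back %.2f radial %.2f'%(-(f[1:]@t),f[1:]@np.array([-np.cos(th),np.sin(th)])))
E
python3 st.py
```

```text
time: 15.68
tool_pos: [0.4859, 0.0854, 0.1838]
tcp_rot: [-0.045, 1.569, 0.046]
wrist_force: [-0.5, -0.7, 3.6]
width: 0.132
t 15.68 ang 38.12 r 0.1730 F tester [-0.6 -0.7  3.6] tangential push-back 1.43 radial 3.37
```

```bash
python3 -m creep '[{"grip":0.4,"dp":[0.27,-0.41,0],"rotation":[0,0,0]},{"grip":0.4,"dp":[0.55,-0.80,0],"rotation":[0,0,0]},{"grip":0.4,"dp":[0.84,-1.19,0],"rotation":[0,0,0]},{"grip":0.4,"dp":[1.15,-1.57,0],"rotation":[0,0,0]},{"grip":0.4,"dp":[1.45,-1.94,0],"rotation":[0,0,0]}]'
python3 st.py
python3 - <<'E'
from h import *
im,d=bot.read_camera('wrist');cv2.imwrite("pics/w12.png",im[...,::-1])
im,d=bot.read_camera('scene');crop(im,195,130,315,260,4.5,"pics/s12.png")
E
```

```text
time: 16.1
tool_pos: [0.4872, 0.0658, 0.1693]
tcp_rot: [-0.046, 1.569, 0.045]
wrist_force: [-0.4, -0.3, 3.7]
width: 0.124
t 16.10 ang 30.05 r 0.1735 F tester [-0.4 -0.3  3.7] tangential push-back 2.24 radial 2.95
```

View pics/w12.png

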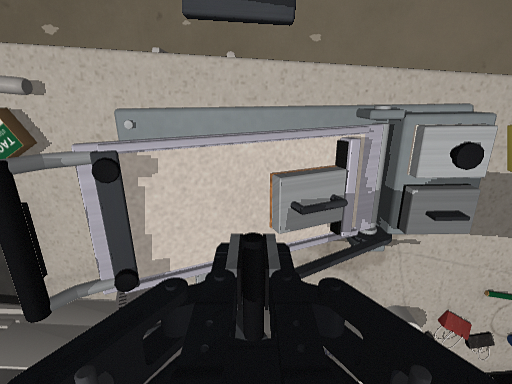

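View pics/s12.png

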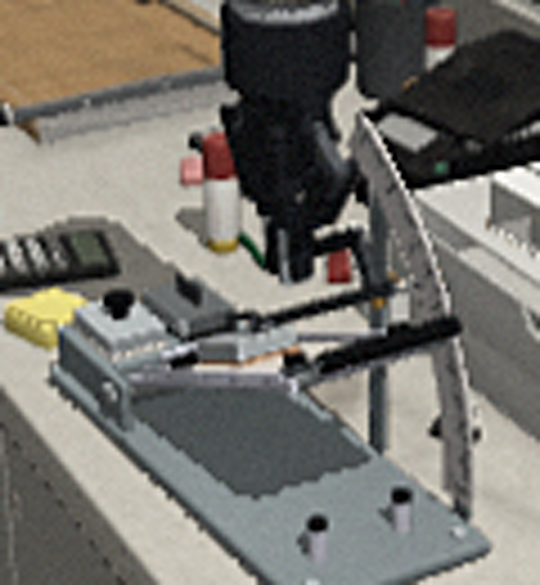

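```bash
python3 -m creep '[{"grip":0.4,"dp":[0.16,-0.18,0],"rotation":[0,0,0]},{"grip":0.4,"dp":[0.33,-0.35,0],"rotation":[0,0,0]},{"grip":0.4,"dp":[0.49,-0.53,0],"rotation":[0,0,0]},{"grip":0.4,"dp":[0.65,-0.70,0],"rotation":[0,0,0]},{"grip":0.4,"dp":[0.81,-0.87,0],"rotation":[0,0,0]}]'
python3 st.py
python3 -m creep '[{"grip":0.4,"dp":[0.02,-0.02,0],"rotation":[0,0,0]},{"grip":0.4,"dp":[0.04,-0.04,0],"rotation":[0,0,0]},{"grip":0.4,"dp":[0.06,-0.06,0],"rotation":[0,0,0]},{"grip":0.4,"dp":[0.08,-0.08,0],"rotation":[0,0,0]},{"grip":0.4,"dp":[0.10,-0.10,0],"rotation":[0,0,0]}]'
python3 st.py
```

```text
time: 16.62
tool_pos: [0.4877, 0.0577, 0.1614]
tcp_rot: [-0.046, 1.569, 0.046]
wrist_force: [2.2, -0.2, 3.1]
width: 0.124
t 16.62 ang 26.30 r 0.1734 F tester [ 2.2 -0.3  3.1] tangential push-back 2.01 radial 2.40
time: 17.03
tool_pos: [0.4877, 0.0569, 0.1605]
tcp_rot: [-0.046, 1.569, 0.046]
wrist_force: [4.0, -0.1, 3.5]
width: 0.129
t 17.03 ang 25.88 r 0.1734 F tester [ 4.  -0.3  3.5] tangential push-back 2.33 radial 2.68
```

```bash
python3 -m creep '[{"grip":0.4,"dp":[0.02,-0.02,0],"rotation":[0,0,0]},{"grip":0.4,"dp":[0.04,-0.04,0],"rotation":[0,0,0]},{"grip":0.4,"dp":[0.06,-0.06,0],"rotation":[0,0,0]},{"grip":0.4,"dp":[0.08,-0.08,0],"rotation":[0,0,0]},{"grip":0.4,"dp":[0.10,-0.10,0],"rotation":[0,0,0]}]'
python3 st.py
python3 -m creep '[{"grip":0.4,"dp":[0.02,-0.02,0],"rotation":[0,0,0]},{"grip":0.4,"dp":[0.04,-0.04,0],"rotation":[0,0,0]},{"grip":0.4,"dp":[0.06,-0.06,0],"rotation":[0,0,0]}]'
python3 st.py
python3 - <<'E'
from h import *
im,d=bot.read_camera('scene');crop(im,245,170,315,230,10,"pics/s13.png")
E
```

```text
time: 17.45
tool_pos: [0.4878, 0.0558, 0.1594]
tcp_rot: [-0.046, 1.569, 0.046]
wrist_force: [5.8, 0.7, 3.1]
width: 0.127
t 17.45 ang 25.40 r 0.1734 F tester [5.9 0.3 3.1] tangential push-back 2.51 radial 1.92
time: 17.7
tool_pos: [0.4878, 0.0553, 0.1588]
tcp_rot: [-0.045, 1.569, 0.046]
wrist_force: [5.3, 0.5, 4.4]
width: 0.13
t 17.70 ang 25.13 r 0.1734 F tester [5.3 0.2 4.4] tangential push-back 3.37 radial 2.83
```

View pics/s13.png

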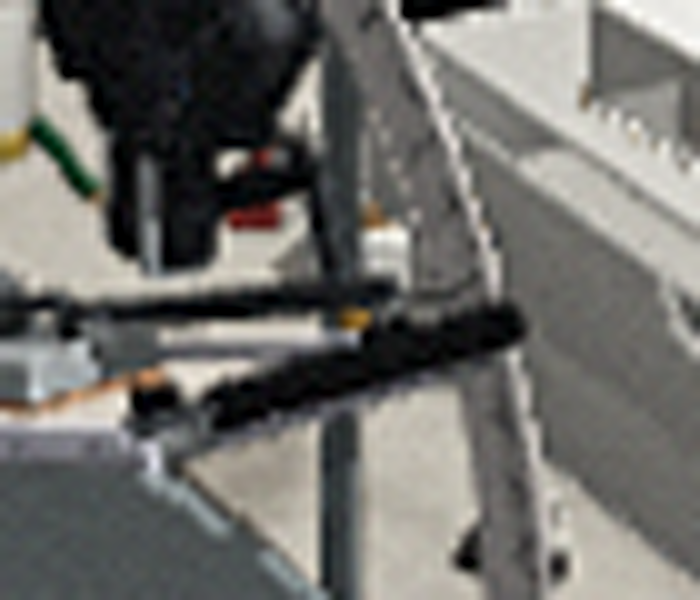

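```bash
python3 -m creep '[{"grip":0.4,"dp":[0.01,-0.01,0],"rotation":[0,0,0]},{"grip":0.4,"dp":[0.02,-0.02,0],"rotation":[0,0,0]},{"grip":0.4,"dp":[0.03,-0.03,0],"rotation":[0,0,0]}]' >/dev/null; python3 st.py
python3 -m creep '[{"grip":0.4,"dp":[0.01,-0.01,0],"rotation":[0,0,0]},{"grip":0.4,"dp":[0.02,-0.02,0],"rotation":[0,0,0]},{"grip":0.4,"dp":[0.03,-0.03,0],"rotation":[0,0,0]}]' >/dev/null; python3 st.py
python3 -m creep '[{"grip":0.4,"dp":[0.01,-0.01,0],"rotation":[0,0,0]},{"grip":0.4,"dp":[0.02,-0.02,0],"rotation":[0,0,0]}]' >/dev/null; python3 st.py
```

```text
t 18.00 ang 24.99 r 0.1734 F tester [5.9 0.7 3.1] tangential push-back 2.73 radial 1.60
t 18.25 ang 24.86 r 0.1734 F tester [5.1 0.5 3.4] tangential push-back 2.85 radial 1.97
t 18.42 ang 24.71 r 0.1735 F tester [ 5.3 -0.3  2.6] tangential push-back 1.73 radial 1.98
```

```bash
python3 -m creep '[{"grip":0.4,"dp":[0.01,-0.01,0],"rotation":[0,0,0]},{"grip":0.4,"dp":[0.03,-0.02,0],"rotation":[0,0,0]},{"grip":0.4,"dp":[0.04,-0.03,0],"rotation":[0,0,0]}]' >/dev/null; python3 st.py
python3 -m creep '[{"grip":0.4,"dp":[0.01,-0.01,0],"rotation":[0,0,0]},{"grip":0.4,"dp":[0.03,-0.02,0],"rotation":[0,0,0]},{"grip":0.4,"dp":[0.04,-0.03,0],"rotation":[0,0,0]}]' >/dev/null; python3 st.py
python3 -m creep '[{"grip":0.4,"dp":[0.01,-0.01,0],"rotation":[0,0,0]},{"grip":0.4,"dp":[0.02,-0.02,0],"rotation":[0,0,0]}]' >/dev/null; python3 st.py
```

```text
t 18.67 ang 24.53 r 0.1735 F tester [ 5.9 -0.9  4. ] tangential push-back 2.31 radial 3.33
t 18.92 ang 24.37 r 0.1735 F tester [ 5.2 -0.6  3.7] tangential push-back 2.34 radial 2.98
t 19.08 ang 24.29 r 0.1735 F tester [5.7 0.8 3.8] tangential push-back 3.29 radial 1.98
```

```bash
python3 -m creep '[{"grip":0.4,"dp":[0.01,-0.01,0],"rotation":[0,0,0]},{"grip":0.4,"dp":[0.02,-0.02,0],"rotation":[0,0,0]},{"grip":0.4,"dp":[0.02,-0.02,0],"rotation":[0,0,0]}]' >/dev/null; python3 st.py
python3 -m creep '[{"grip":0.4,"dp":[0.01,-0.01,0],"rotation":[0,0,0]},{"grip":0.4,"dp":[0.02,-0.02,0],"rotation":[0,0,0]},{"grip":0.4,"dp":[0.02,-0.02,0],"rotation":[0,0,0]}]' >/dev/null; python3 st.py
```

```text
t 19.33 ang 24.19 r 0.1735 F tester [ 5.2 -0.5  3.1] tangential push-back 1.98 radial 2.41
t 19.58 ang 24.11 r 0.1735 F tester [ 5.9 -0.6  3. ] tangential push-back 1.87 radial 2.47
```

```bash
python3 -m creep '[{"grip":0.4,"dp":[0.01,-0.01,0],"rotation":[0,0,0]},{"grip":0.4,"dp":[0.03,-0.02,0],"rotation":[0,0,0]},{"grip":0.4,"dp":[0.03,-0.02,0],"rotation":[0,0,0]}]' >/dev/null; python3 st.py
python3 -m creep '[{"grip":0.4,"dp":[0.01,-0.01,0],"rotation":[0,0,0]},{"grip":0.4,"dp":[0.02,-0.02,0],"rotation":[0,0,0]},{"grip":0.4,"dp":[0.02,-0.02,0],"rotation":[0,0,0]}]' >/dev/null; python3 st.py
python3 - <<'E'
from h import *
im,d=bot.read_camera('scene');crop(im,245,170,315,230,10,"pics/s14.png")
im,d=bot.read_camera('wrist');cv2.imwrite("pics/w14.png",im[...,::-1])
E
```

```text
t 19.83 ang 23.98 r 0.1735 F tester [ 4.7 -0.   2.3] tangential push-back 1.70 radial 1.60
t 20.08 ang 23.90 r 0.1735 F tester [ 5.8 -1.1  4.1] tangential push-back 2.28 radial 3.57
```

View pics/s14.png

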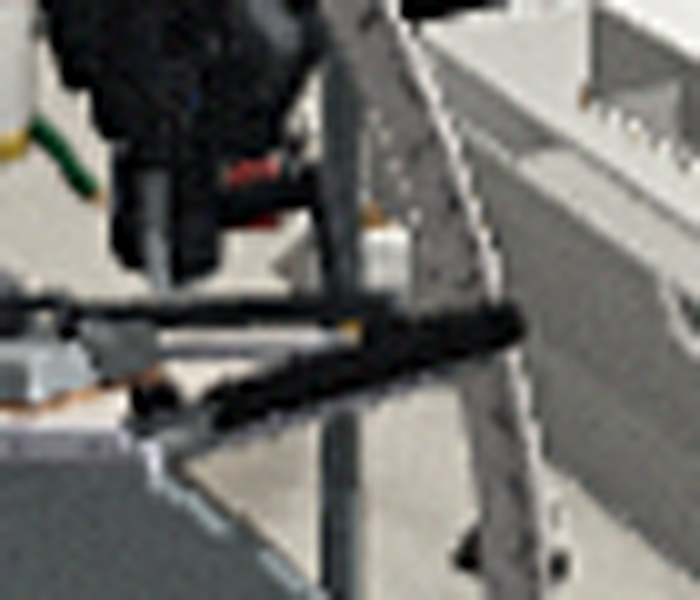

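View pics/w14.png

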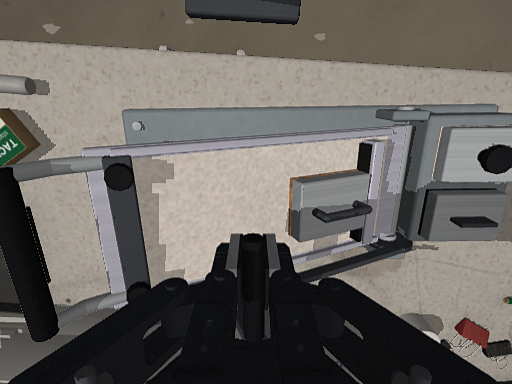

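```bash
python3 -m creep '[{"grip":0.4,"dp":[0.01,-0.01,0],"rotation":[0,0,0]},{"grip":0.4,"dp":[0.02,-0.02,0],"rotation":[0,0,0]},{"grip":0.4,"dp":[0.02,-0.02,0],"rotation":[0,0,0]}]' >/dev/null; python3 st.py
python3 -m creep '[{"grip":0.4,"dp":[0.01,-0.01,0],"rotation":[0,0,0]},{"grip":0.4,"dp":[0.03,-0.02,0],"rotation":[0,0,0]},{"grip":0.4,"dp":[0.03,-0.02,0],"rotation":[0,0,0]}]' >/dev/null; python3 st.py
```

```text
t 20.43 ang 23.80 r 0.1735 F tester [ 5.9 -0.7  4.2] tangential push-back 2.67 radial 3.30
t 20.68 ang 23.69 r 0.1735 F tester [ 5.2 -2.2  3.7] tangential push-back 1.26 radial 4.12
```

```bash
python3 -m creep '[{"grip":0.4,"dp":[0.01,-0.01,0],"rotation":[0,0,0]},{"grip":0.4,"dp":[0.02,-0.02,0],"rotation":[0,0,0]},{"grip":0.4,"dp":[0.02,-0.02,0],"rotation":[0,0,0]}]' >/dev/null; python3 st.py
```

```text
t 20.93 ang 23.60 r 0.1735 F tester [5.2 0.2 4.7] tangential push-back 3.60 radial 3.00
```

```bash
python3 -m creep '[{"grip":0.4,"dp":[0,0,0],"rotation":[0,0,0]}]' >/dev/null; python3 st.py;  python3 -m creep '[{"grip":0.4,"dp":[0.01,-0.01,0],"rotation":[0,0,0]}]' >/dev/null; python3 st.py;  python3 -m creep '[{"grip":0.4,"dp":[0.01,-0.01,0],"rotation":[0,0,0]}]' >/dev/null; python3 st.py; python3 -m creep '[{"grip":0.4,"dp":[0,0,0],"rotation":[0,0,0]}]' >/dev/null; python3 st.py
```

```text
t 21.02 ang 23.60 r 0.1735 F tester [ 4.5 -0.   4.2] tangential push-back 3.09 radial 2.77
t 21.10 ang 23.56 r 0.1735 F tester [4.8 0.2 3.9] tangential push-back 3.08 radial 2.47
t 21.18 ang 23.51 r 0.1735 F tester [ 5.  -0.1  3.6] tangential push-back 2.62 radial 2.48
t 21.27 ang 23.51 r 0.1735 F tester [ 4.8 -0.6  3.4] tangential push-back 2.12 radial 2.75
```

```bash
python3 -m creep '[{"grip":0.4,"dp":[0.01,-0.01,0],"rotation":[0,0,0]},{"grip":0.4,"dp":[0.02,-0.02,0],"rotation":[0,0,0]}]' >/dev/null; python3 st.py;  python3 -m creep '[{"grip":0.4,"dp":[0.01,-0.01,0],"rotation":[0,0,0]}]' >/dev/null; python3 st.py;  python3 -m creep '[{"grip":0.4,"dp":[0.01,-0.01,0],"rotation":[0,0,0]}]' >/dev/null; python3 st.py
```

```text
t 21.43 ang 23.43 r 0.1735 F tester [ 4.7 -0.5  2.7] tangential push-back 1.69 radial 2.14
t 21.52 ang 23.39 r 0.1736 F tester [ 4.8 -0.4  3.7] tangential push-back 2.50 radial 2.75
t 21.60 ang 23.36 r 0.1735 F tester [ 4.  -0.1  4.6] tangential push-back 3.34 radial 3.12
```

```bash
python3 -m creep '[{"grip":0.4,"dp":[0.01,-0.01,0],"rotation":[0,0,0]}]' >/dev/null; python3 st.py;  python3 -m creep '[{"grip":0.4,"dp":[0.01,-0.01,0],"rotation":[0,0,0]}]' >/dev/null; python3 st.py
```

```text
t 21.68 ang 23.35 r 0.1735 F tester [5.2 0.3 6.5] tangential push-back 5.06 radial 4.07
t 21.77 ang 23.28 r 0.1734 F tester [5.4 1.5 5.1] tangential push-back 4.82 radial 2.31
```

```bash
python3 -m creep '[{"grip":0.4,"dp":[0,0,0],"rotation":[0,0,0]}]' >/dev/null; python3 st.py;  python3 -m creep '[{"grip":0.4,"dp":[0.01,-0.01,0],"rotation":[0,0,0]}]' >/dev/null; python3 st.py; python3 -m creep '[{"grip":0.4,"dp":[0,0,0],"rotation":[0,0,0]}]' >/dev/null; python3 st.py
```

```text
t 21.85 ang 23.28 r 0.1734 F tester [4.8 0.7 3.8] tangential push-back 3.30 radial 2.00
t 21.93 ang 23.28 r 0.1734 F tester [4.4 1.3 5.4] tangential push-back 4.95 radial 2.57
t 22.02 ang 23.28 r 0.1735 F tester [4.7 1.6 4.6] tangential push-back 4.46 radial 1.83
```

```bash
python3 -m creep '[{"grip":0.4,"dp":[0.01,-0.01,0],"rotation":[0,0,0]},{"grip":0.4,"dp":[0.01,-0.01,0],"rotation":[0,0,0]}]' >/dev/null; python3 st.py; python3 -m creep '[{"grip":0.4,"dp":[0,0,0],"rotation":[0,0,0]}]' >/dev/null; python3 st.py; python3 -m creep '[{"grip":0.4,"dp":[0,0,0],"rotation":[0,0,0]}]' >/dev/null; python3 st.py
```

```text
t 22.18 ang 23.27 r 0.1734 F tester [3.9 0.9 5.7] tangential push-back 4.88 radial 3.12
t 22.27 ang 23.27 r 0.1735 F tester [5.1 1.8 6.1] tangential push-back 5.72 radial 2.67
t 22.35 ang 23.27 r 0.1735 F tester [4.6 1.6 5.1] tangential push-back 4.87 radial 2.22
```

```bash
python3 -m creep '[{"grip":0.4,"dp":[0.01,-0.01,0],"rotation":[0,0,0]},{"grip":0.4,"dp":[0.01,-0.01,0],"rotation":[0,0,0]}]' >/dev/null; python3 st.py; python3 -m creep '[{"grip":0.4,"dp":[0,0,0],"rotation":[0,0,0]}]' >/dev/null; python3 st.py; python3 -m creep '[{"grip":0.4,"dp":[0,0,0],"rotation":[0,0,0]}]' >/dev/null; python3 st.py
```

```text
t 22.52 ang 23.27 r 0.1735 F tester [3.  3.  5.4] tangential push-back 6.02 radial 1.30
t 22.60 ang 23.26 r 0.1734 F tester [5.  1.7 6.3] tangential push-back 5.91 radial 2.89
t 22.68 ang 23.26 r 0.1734 F tester [4.8 1.2 5.7] tangential push-back 5.09 radial 2.84
```

```bash
python3 -m creep '[{"grip":2.6,"dp":[0,0,0],"rotation":[0,0,0]},{"grip":2.6,"dp":[0,0,0],"rotation":[0,0,0]},{"grip":2.6,"dp":[0,0,0],"rotation":[0,0,0]},{"grip":2.6,"dp":[0,0,0],"rotation":[0,0,0]}]'
python3 st.py
python3 - <<'E'
from h import *
im,d=bot.read_camera('wrist');crop(im,130,100,430,330,2.6,"pics/w15.png")
E
```

```text
time: 23.02
tool_pos: [0.4857, 0.0509, 0.1526]
tcp_rot: [-0.046, 1.574, 0.046]
wrist_force: [0.8, 0.3, -0.4]
width: 0.304
t 23.02 ang 22.66 r 0.1725 F tester [ 0.8  0.2 -0.4] tangential push-back -0.12 radial -0.43
```

View pics/w15.png

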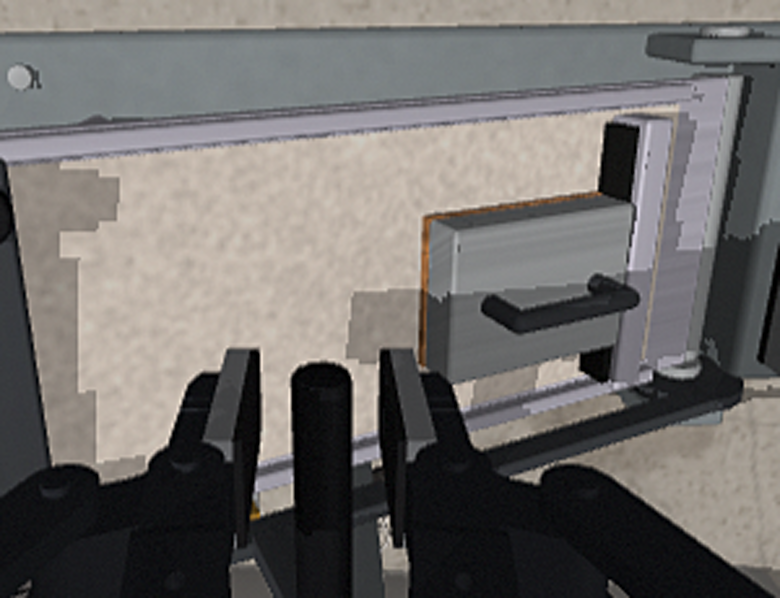

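Released cleanly, pin centred between the fingers, no force. Straight up.

```bash
python3 -m creep '[{"grip":2.6,"dp":[-1,0,0],"rotation":[0,0,0]},{"grip":2.6,"dp":[-3,0,0],"rotation":[0,0,0]},{"grip":2.6,"dp":[-6,0,0],"rotation":[0,0,0]},{"grip":2.6,"dp":[-10,0,0],"rotation":[0,0,0]},{"grip":2.6,"dp":[-13,0,0],"rotation":[0,0,0]}]'
python3 -m creep '[{"grip":2.6,"dp":[-2,-5,0],"rotation":[0,0,0]},{"grip":2.6,"dp":[-2,-7,0],"rotation":[0,0,0]},{"grip":2.6,"dp":[-2,-7,0],"rotation":[0,0,0]},{"grip":2.6,"dp":[-2,-7,0],"rotation":[0,0,0]}]'
python3 - <<'E'
from h import *
c=bot.get_calibration('wrist')
im,d=bot.read_camera('wrist');cv2.imwrite("pics/w16.png",im[...,::-1]);np.save('pics/w16.npy',d);np.save('pics/w16c.npy',c,allow_pickle=True)
crop(im,230,90,510,300,2.8,"pics/w16c.png")
im,d=bot.read_camera('scene');crop(im,195,130,315,260,4.5,"pics/s16.png");print(bot.read_state()['time'])
E
```

```text
time: 23.48
tool_pos: [0.4876, 0.051, 0.2871]
tcp_rot: [-0.046, 1.569, 0.046]
wrist_force: [1.1, 0.5, 0.2]
width: 0.301
time: 23.82
tool_pos: [0.4918, -0.0199, 0.3053]
tcp_rot: [-0.043, 1.569, 0.043]
wrist_force: [-0.2, -0.2, -0.1]
width: 0.303
23.9167
```

View pics/w16c.png

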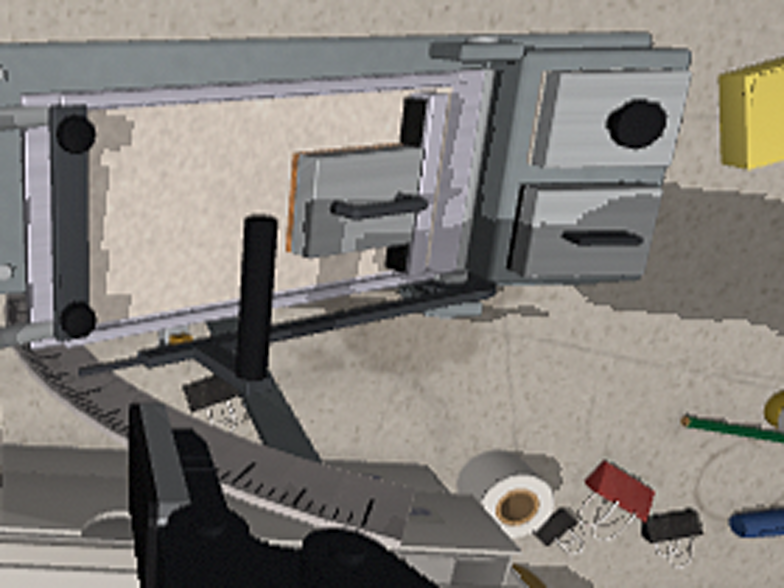

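View pics/s16.png

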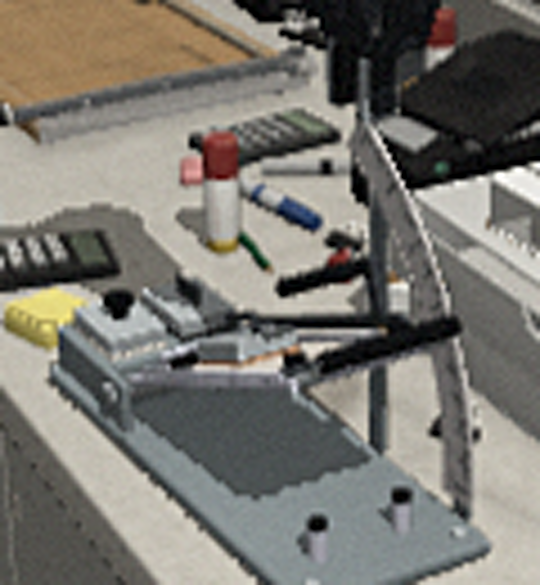

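Run:
```python
from h import *
c=np.load('pics/w16c.npy',allow_pickle=True).item();d=np.load('pics/w16.npy')
A=tester(.056);H=np.array([.474,.181,.04])
def pt(a,b):
    u,v=230+a/2.8,90+b/2.8;return A.T@(unp(c,u,v,d[int(round(v)),int(round(u))])-H)
L=np.array([pt(x,y) for x in range(130,280,15) for y in range(120,200,10)])
p,res,_,_=np.linalg.lstsq(np.c_[L[:,:2],np.ones(len(L))],L[:,2],rcond=None);print('plane deg',np.degrees(np.arctan(-p[1])),p,np.std(L[:,2]-np.c_[L[:,:2],np.ones(len(L))]@p))
n=np.array([-p[0],-p[1],1]);n/=np.linalg.norm(n)
o=A.T@(-KRt(c)[1].T@c['tvec']-H)
for e in[(260,235),(258,260),(257,290),(255,320),(254,350)]:
    q=pt(*e);r=q-o;r/=np.linalg.norm(r);
    # center: surface + 6mm along ray projected perp to pin axis
    rr=r.copy();rr[0]=0;rr/=np.linalg.norm(rr);q=q+.006*rr
    print(q.round(4),'above plane %.4f'%(n@(q-[0,0,p[2]])),'idx deg %.2f'%np.degrees(np.arctan2(q[2],-q[1])-np.arctan2(54,165)))
print('lug px',pt(178,338),pt(178,325))
```

```text
plane deg 24.007560315264726 [-0.00395092 -0.4453868   0.00676555] 0.0007462130991822636
[-0.0027 -0.1293  0.1145] above plane 0.0458 idx deg 23.41
[ 0.0067 -0.1293  0.1143] above plane 0.0457 idx deg 23.36
[ 0.0177 -0.1291  0.1156] above plane 0.0470 idx deg 23.73
[ 0.0294 -0.1289  0.1157] above plane 0.0471 idx deg 23.78
[ 0.042  -0.128   0.1143] above plane 0.0463 idx deg 23.65
lug px [ 0.05305702 -0.15225545  0.08164508] [ 0.04932201 -0.15165014  0.07601284]
```

Run:
```python
from workcell import bot
s=bot.read_state();print(s['wrist_force'],abs(s['joint_vel']).max());print(bot.finish_job())
```

```text
[ 1.06057479 -0.23995964  0.52405451] 0.017472557582465666
the job is handed in; nothing more can be done
None
```

The sled on the plane was the wire-bridge one. It slipped at about 23.5–24° (0.41–0.42 rad) and slid down to its stop. I stopped lifting as soon as it moved, let go of the bar, then swung the index arm down by its pin until the foot bore on the lug.

- **Lift:** I raised the plane at about 4–5°/s up to 16°, then at about 2°/s to the slip, and held still while the sled slid.
- **Contact:** the pin stopped moving at 23.3°. The push-back rose from about 2.3 N (pivot friction) to about 5–6 N, so roughly 3 N on the foot. The force readings scatter by about 1 N.
- **Plane angle:** depth measurements gave 23.3° and 24.0° in two views, and the bar position gave 24.2°. They disagree by about 1°, but all lie well inside the allowed range for this sled.
- **Final view:** the sled is against the stop. The pin stands 46–47 mm above the plane's face, against 46 mm when seated. The gripper is clear with about zero wrist force. I handed the job in at about 24 s.
- **Not measured:** I did not see the foot-to-lug gap directly at the end. The bystanders look undisturbed in the pictures, but I did not measure their positions.

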